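# Shut the needle valve of a disconnected gas line by feel and blank off its outlet

## Task

On the gas panel one line has been disconnected: its outlet behind the valve is an open socket, while the other three carry a bent steel tube. Shut that line's needle valve - turn its wing knob clockwise until you feel it meet the seat, then nip it up about 15 degrees more, no further, or the soft seat is crushed - and only then push the blanking plug from the drilled block fully home in the open socket and let go. Do not touch the neighbouring knobs, and leave the nut and the spanner lying where they are.

Things in the scene. Friction and masses are not known exactly. Their poses are not given: they have to be found in the camera images.
- knob_a: The wing knob to turn: an upright black plastic bar 38 mm long (its x), 10 thick (its y), 25 high, on a vertical stem. Origin on the stem axis; the bar spans z = 6 to 31 mm above it, the 21 mm wide nut under the knob ends at the origin. z up. Clockwise from above closes. It stands open, 30 to 150 degrees from its seat, turns against about 0.04 N m and stays where it is left.
- valve_a: The valve that carries knob_a, fixed to the panel; origin on its axis, at its foot. Where its needle meets the seat differs from case to case and shows in no pose; it is felt: the knob's resistance jumps from 0.04 to about 0.2 N m, then climbs to 0.3 N m as the soft seat is squeezed over the next 0.5 rad of turning.
- seat_a (a joint): How deep the needle of knob_a's valve is pressed into its soft seat, in m: 0 until they touch, then 0.3 mm per radian of further turning. Tight above 0.00003, right at about 0.00008, crushed above 0.00012. The reading is too coarse to steer by.
- port (a point): Centre of the mouth of the open outlet socket: an upright brass collar of 19 mm outer diameter, 26 mm high on the panel's block, 48 mm behind the axis of knob_a; bore 12 mm, 22 mm deep. Axes as the panel's: x away from the row of knobs, y along it, z up.
- plug: Loose steel blanking plug, 45 g, upright: stem 10 mm in diameter, 20 long, end chamfered; above it a ribbed round head 21 mm in diameter, 26 high. Origin at the stem's lower end, z up; the head spans z = 20 to 46 mm. It stands in one of four 12 mm holes in a drilled aluminium block 64 x 64 x 28 mm, head on the block's top. Home in the socket, the head rests on the collar.
- manifold: The gas panel, fixed: a base plate with an aluminium block 92 x 238 mm whose top is 38 mm above the worktop, four valves in a row along y, 56 mm apart, and a bulkhead strip 96 mm high 106 mm behind the row of knobs. Origin on the worktop below the middle of the row of knobs, x towards the outlets, y along the row.
- knob_b: black plastic wing bar of a neighbouring valve (same shape as knob_a, but a bent steel tube rises from the outlet behind it); leave it alone. 38 x 10 mm, x along the bar; 56 mm is the distance from one knob axis to the next.
- knob_c: black plastic wing bar of a neighbouring valve (same shape as knob_a, but a bent steel tube rises from the outlet behind it); leave it alone. 38 x 10 mm, x along the bar; 56 mm is the distance from one knob axis to the next.
- knob_d: black plastic wing bar of a neighbouring valve (same shape as knob_a, but a bent steel tube rises from the outlet behind it); leave it alone. 38 x 10 mm, x along the bar; 56 mm is the distance from one knob axis to the next.
- tube_nut: Bystander: loose compression nut, 20 x 22 x 17 mm, near the drilled block; origin under its centre.
- small_spanner: Bystander: small spanner, 116 x 22 x 4 mm, lying to the left of the panel; origin under its centre.
Not all that is in view belongs to the job. What is shaped like the plug but green or pink is not meant.

How it is judged:
On the way, in this order (a step that is already met when the one before it is completed fails the run):
1. the valve of the open outlet is shut tight on its seat (needle 0.03 to 0.12 mm into it) (value of joint seat_a between 3e-05 and 0.00012 m), for 0.2 s.
2. the blanking plug is home in the open outlet (z of plug in the frame of port below -0.018 m and horizontal distance between plug and port below 0.003 m), for 0.2 s.
At the end, for the whole second after the job is handed in: The valve of the open outlet is still shut tight: its needle is 0.03 to 0.12 mm into the seat (6 to 23 degrees of knob past first contact). The plug stands in the open socket, upright within 0.1 rad, at rest, its stem at least 18 mm below the mouth and within 3 mm of its centre (all of step 1 and all of step 2 and angle between plug's own z axis and vertical below 0.1 rad and linear speed of plug below 0.01 m/s); the robot touches nothing.
It fails at once if the soft seat is crushed (needle more than 0.12 mm into it) (value of joint seat_a above 0.00012 m).
It fails at once if a neighbouring knob is touched with more than 1 N (contact force between any of knob_b, knob_c, knob_d and anything else above 1 N).
It fails at once if the nut or the spanner is shifted by more than 15 mm (distance of any of tube_nut, small_spanner from where it was at the start of the episode above 0.015 m).
It also fails if it takes over 72 s, if anything falls off the work surface, if the arm or the gripper's body presses on something with over 40 N, if the wrist force passes 120 N, or if a joint passes its speed limit or range.

## Robot

A 7-joint arm with a two-finger parallel gripper is mounted at the origin on a cart in front of the work surface, level with it; the furniture and walls round the work are solid. World frame = base frame: x ahead of the robot, y to its left, z up, the work surface at z = 0. Lengths are in m, angles in rad, forces in N, time in s.
With the tool pointing down it reaches from about 0.4 to 0.85 m from the base axis. Payload 4.5 kg.
Tool frame: the origin (TCP) lies midway between the tips of the shut fingers; the grasp point (between the pads) lies 19 mm behind it; z points along the fingers, x is the direction in which the jaws open and shut, and the axes are right-handed (so a half turn about z gives the same grasp; the last joint's range is limited). The gripper opens to 88 mm and grips with 3 to 60 N. Pads are 18 mm wide; open, the fingers measure 123 mm over their backs; the gripper's body (75 mm by 187 mm) begins 45 mm behind the grasp point.
Start: joints at [1.14, 0.689, -0.195, 1.565, 0.157, 0.902, -0.215], TCP at [0.28, -0.559, 0.239] pointing down, gripper open.
Joint ranges: [-3.01, 3.01], [-0.46, 2.08], [-1.47, 1.51], [0.13, 2.56], [-1, 4.14], [0.04, 2.09], [-2.66, 2.66]. Speed limits (rad/s): [2.57, 2.57, 3.14, 3.14, 3.14, 3.14, 3.14].

## Interface

Orientations are given as a unit quaternion [x, y, z, w].
In Python, from plant import r gives the robot as it stands. The module is installed in compiled form; this text tells all that it offers.
- The arm moves only by the tool play_rows, never from a script. Its argument "increments" is a list of rows, each a list of 7 numbers: the opening, from 0 (shut) to 1 (fully open), then the shift along the tool's x, y, z in mm, then the turn, a rotation vector about the tool's x, y, z in rad. In form: [[hand, dx, dy, dz, wx, wy, wz], ...]. A call has exactly 8 rows; each row shifts and turns the pose as measured when the row begins, along the tool's axes as they then stand; what a row does not reach is not made up. A row lasts 1/8 s, in which the tool goes at most 62.5 mm and 10.7 degrees, less where a joint would pass 70% of its speed; a pose out of reach is approached as far as the arm can. A call is refused whole if a number of a shift passes 62.5 or a number of a turn 0.188, either way. A call with a gripper value outside its range is refused whole. The fingers move at their own pace and stop on an object; "grip_force" is the grip in N (left out, the last holds). Time passes only in rows, so rows that do not move let the fingers close, or fill a call up. It gives the time, the measured TCP pose, the force and the opening at its end, in the units of the state.
- r.get_state(): the state, without advancing time (a new reading comes with each control period).
- r.snapshot(name): name is "scene" or "top" or "wrist"; returns the picture (400x640x3 uint8, red, green, blue); there is no depth.
- r.get_calibration(name): a dict with "fx", "fy", "cx", "cy" (pixels), "R" (3x3) and "t" (3): a world point X has camera coordinates R X + t. Camera axes: x right, y down, z forward; pixel columns grow to the right and rows downward; lengths in m; the calibration is good to about 2 mm. A picture is of the moment at which its call begins: read the wrist's pose just before it. get_calibration takes no time and is no camera call; for the wrist camera it gives the pose at the moment of the call.
- r.finish_job(): hands the job in, once; it reports no verdict.
The state is a dict: "clock": time; "q": joint angles; "qd": joint speeds; "joint_torque": joint torques, N m; "tool_pos": TCP position; "eef_rot": TCP orientation; "contact_force": force on the tool from outside, world axes, zero at the start; "moment": the same for the moment, N m; "opening": opening from 0.0 (shut) to 1.0 (fully open).
Only numpy, scipy, OpenCV 4.12 (cv2) and the standard library are available. Lean on these libraries where they do the work, as an engineer would, in place of code of your own. Each camera call takes 0.05 s, during which the arm holds its last target.

## Working session

There is one attempt and no reset: what is moved stays moved. The work goes in short steps, Python scripts to look and compute and a tool call to move; the robot and the scene stay as the last step left them, time stands still between calls to the robot, and variables do not carry over. Pictures are saved under pics/ and viewed, and the job is handed in when it is done.

Besides the shell and the picture viewer there is one more tool, called after "Request:" in YAML: its name, and indented under it one key for each argument. play_rows: Moves the arm, as the interface text tells. Its arguments: {"type":"object","properties":{"increments":{"type":"array"},"grip_force":{"type":"number"}},"required":["increments"]}

```bash
mkdir -p pics; ls; python3 - <<'E'
from plant import r
import cv2
s=r.get_state()
print({k:(s[k]) for k in s})
for n in ["scene","top","wrist"]:
    im=r.snapshot(n); cv2.imwrite(f"pics/{n}0.png",im[:,:,::-1])
    c=r.get_calibration(n); print(n,c)
E
```

```text
pics
{'clock': 0.0, 'q': array([ 1.13982729,  0.69001635, -0.1944876 ,  1.56633198,  0.15729421,
        0.90250158, -0.2151207 ]), 'qd': array([ 1.29781918e-05,  6.93492399e-05, -1.11447864e-03,  9.67618780e-04,
       -6.22640358e-04, -2.09349423e-05, -5.74026870e-04]), 'joint_torque': array([-5.39447228e-04, -5.27552927e+01, -1.26729079e+00, -1.53424501e+01,
       -5.27052570e-02,  6.58135643e-03,  1.72115138e-04]), 'tool_pos': array([ 0.27979551, -0.55816586,  0.23789238]), 'eef_rot': array([ 8.50955140e-01, -5.25237544e-01, -8.30263293e-04, -4.27630013e-04]), 'contact_force': array([-0.39469337, -0.64926322, -0.9198319 ]), 'moment': array([ 0.01048736,  0.00199931, -0.04946409]), 'opening': 0.9965620200314664}
scene {'fx': 363.14998402416506, 'fy': 363.14998402416506, 'cx': 320.78315574809324, 'cy': 198.63009672308382, 'R': array([[ 0.64783254, -0.76167903, -0.01257169],
       [-0.50126451, -0.41379867, -0.7599372 ],
       [ 0.57362609,  0.49861379, -0.64987491]]), 't': array([-0.33821202,  0.28221226,  0.66783259])}
top {'fx': 436.19991131542764, 'fy': 436.19991131542764, 'cx': 312.85374083241294, 'cy': 205.9105719372161, 'R': array([[ 0.03928159, -0.99921207,  0.00567489],
       [-0.97623338, -0.03958837, -0.21307543],
       [ 0.2131322 ,  0.00282993, -0.97701927]]), 't': array([-0.04134417,  0.49131798,  1.23667613])}
wrist {'fx': 287.1211352915605, 'fy': 287.1211352915605, 'cx': 318.99951255532704, 'cy': 202.80595512703752, 'R': array([[ 0.44864632, -0.89370793, -0.00161618],
       [-0.85228306, -0.42839361,  0.30015414],
       [-0.2689425 , -0.13328561, -0.95388934]]), 't': array([-0.62392083, -0.04365468,  0.39076017])}
```

View pics/scene0.png

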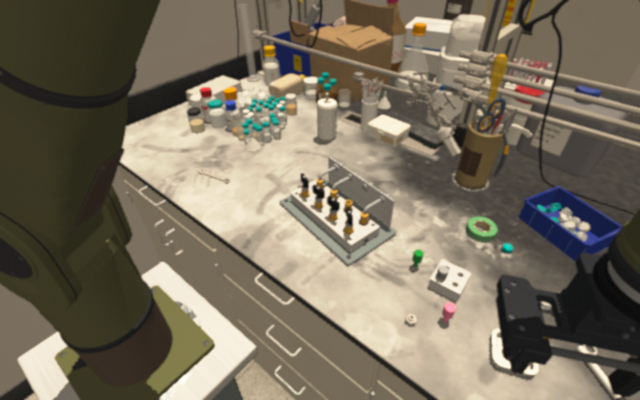

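View pics/top0.png

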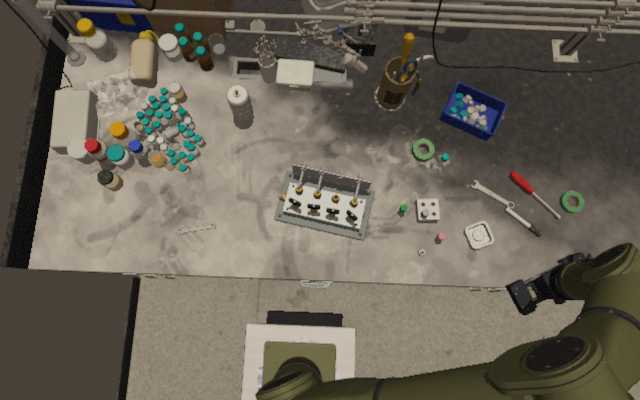

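View pics/wrist0.png

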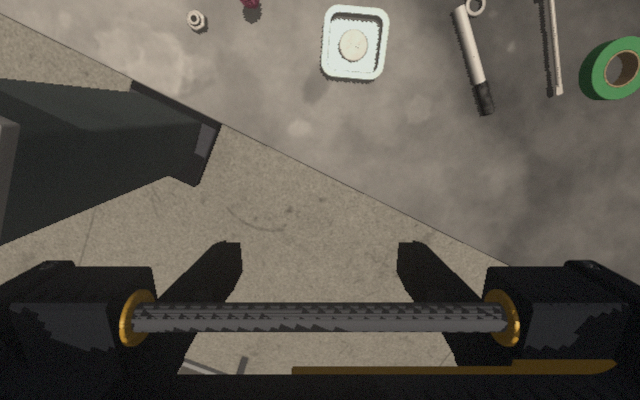

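```bash
python3 - <<'E'
import cv2
a=cv2.imread('pics/top0.png')[150:270,260:460]; b=cv2.imread('pics/scene0.png')[150:340,270:480]
cv2.imwrite('pics/topz.png',cv2.resize(a,None,fx=4,fy=4,interpolation=cv2.INTER_CUBIC))
cv2.imwrite('pics/scenez.png',cv2.resize(b,None,fx=3,fy=3,interpolation=cv2.INTER_CUBIC))
E
```

```text
(no output)
```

View pics/topz.png

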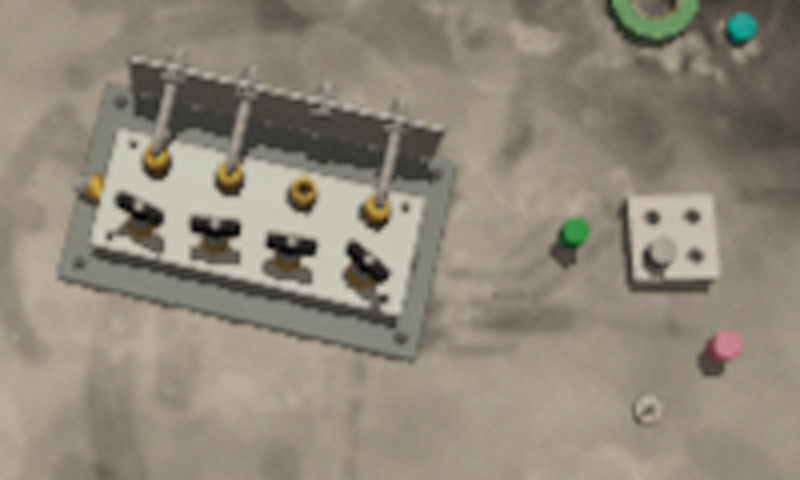

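View pics/scenez.png

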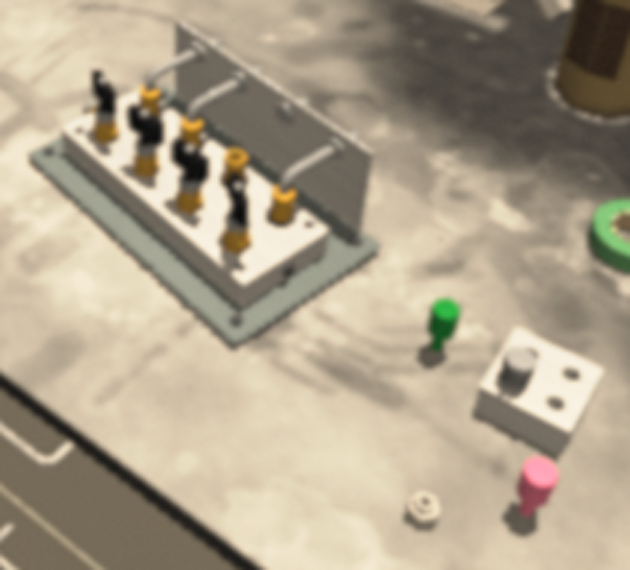

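```bash
cat > h.py <<'E'
from plant import r
import numpy as np, cv2
from scipy.spatial.transform import Rotation as Ro
def ray(c,uv,z):
    R=np.array(c["R"]);t=np.array(c["t"]);o=-R.T@t
    d=R.T@np.array([(uv[0]-c["cx"])/c["fx"],(uv[1]-c["cy"])/c["fy"],1.])
    return o+d*(z-o[2])/d[2]
def od(c,uv):
    R=np.array(c["R"]);t=np.array(c["t"])
    d=R.T@np.array([(uv[0]-c["cx"])/c["fx"],(uv[1]-c["cy"])/c["fy"],1.])
    return -R.T@t,d/np.linalg.norm(d)
def tri(views):
    A=np.zeros((3,3));b=np.zeros(3)
    for c,uv in views:
        o,d=od(c,uv);P=np.eye(3)-np.outer(d,d);A+=P;b+=P@o
    X=np.linalg.solve(A,b)
    return X,[np.linalg.norm((np.eye(3)-np.outer(d,d))@(X-o)) for o,d in [od(*v) for v in views]]
def proj(c,X):
    p=np.array(c["R"])@X+np.array(c["t"]);return c["fx"]*p[0]/p[2]+c["cx"],c["fy"]*p[1]/p[2]+c["cy"]
def delta(P,yaw=None,R=None):
    """shift in tool axes mm and total rotvec in tool axes to go to position P, tool down with tool-x at world yaw"""
    s=r.get_state();R0=Ro.from_quat(s["eef_rot"])
    d=R0.inv().apply(np.array(P)-s["tool_pos"])*1000
    out=[d.round(1)]
    if yaw is not None:
        x=np.array([np.cos(yaw),np.sin(yaw),0]);z=np.array([0,0,-1.]);y=np.cross(z,x)
        Rt=Ro.from_matrix(np.stack([x,y,z],1)); out.append((R0.inv()*Rt).as_rotvec().round(4))
    return out
def shot(n,name):
    c=r.get_calibration(n);im=r.snapshot(n);cv2.imwrite(f"pics/{name}.png",im[:,:,::-1])
    import pickle;pickle.dump(c,open(f"pics/{name}.pkl","wb"));return im[:,:,::-1].copy(),c
def st():
    s=r.get_state();M=Ro.from_quat(s["eef_rot"]).as_matrix()
    print("t",s["clock"],"pos",s["tool_pos"].round(4),"yaw",round(np.arctan2(M[1,0],M[0,0]),4),"z",M[:,2].round(3),"F",s["contact_force"].round(2),"M",s["moment"].round(3),"op",round(s["opening"],4),"q",s["q"].round(3))
E
python3 - <<'E'
from h import *
import pickle
for n in ["scene","top","wrist"]: pickle.dump(r.get_calibration(n),open(f"pics/{n}0.pkl","wb"))
c=r.get_calibration("top")
f=lambda x,y,z:print((x,y,z),ray(c,(260+x/4,150+y/4),z).round(4))
print("collars");[f(*p,.064) for p in [(157,158),(230,175),(303,190),(377,209)]]
print("knobs");[f(*p,.09) for p in [(140,207),(215,228),(290,243),(367,260)]]
print("block");f(672,237,.028);f(660,247,.05)
f(575,230,.04);f(725,345,.04);f(648,408,.01)
st()
E
```

```text
collars
(157, 158, 0.064) [0.5382 0.0204 0.064 ]
(230, 175, 0.064) [ 0.5274 -0.034   0.064 ]
(303, 190, 0.064) [ 0.5183 -0.0881  0.064 ]
(377, 209, 0.064) [ 0.5061 -0.1428  0.064 ]
knobs
(140, 207, 0.09) [0.4947 0.03   0.09  ]
(215, 228, 0.09) [ 0.4814 -0.0245  0.09  ]
(290, 243, 0.09) [ 0.4726 -0.0786  0.09  ]
(367, 260, 0.09) [ 0.4625 -0.134   0.09  ]
block
(672, 237, 0.028) [ 0.5018 -0.369   0.028 ]
(660, 247, 0.05) [ 0.489  -0.3541  0.05  ]
(575, 230, 0.04) [ 0.5016 -0.2933  0.04  ]
(725, 345, 0.04) [ 0.4193 -0.4034  0.04  ]
(648, 408, 0.01) [ 0.3741 -0.3536  0.01  ]
t 0.15 pos [ 0.2799 -0.5583  0.2381] yaw -1.1059 z [-0.001  0.001 -1.   ] F [0.37 0.   0.17] M [-0.005  0.011  0.022] op 1.003 q [ 1.14   0.69  -0.195  1.566  0.157  0.903 -0.215]
```

```bash
python3 - <<'E'
from h import *
s=r.get_state();c=r.get_calibration("wrist");R0=Ro.from_quat(s["eef_rot"])
C=-np.array(c["R"]).T@c["t"]
print("cam in tool",R0.inv().apply(C-s["tool_pos"]), "axes in tool",(np.array(c["R"])@R0.as_matrix()).round(3))
E
```

```text
cam in tool [-0.00021367 -0.07595486 -0.14673   ] axes in tool [[ 1.    -0.     0.   ]
 [ 0.     0.954 -0.3  ]
 [-0.     0.3    0.954]]
```

```bash
cat >> h.py <<'E'
def rows(P,yaw,n=8):
    s=r.get_state();R0=Ro.from_quat(s["eef_rot"])
    x=np.array([np.cos(yaw),np.sin(yaw),0]);z=np.array([0,0,-1.]);y=np.cross(z,x)
    Rt=Ro.from_matrix(np.stack([x,y,z],1)); rv=(R0.inv()*Rt).as_rotvec()
    p=np.array(s["tool_pos"]);dp=(np.array(P)-p)/n
    for i in range(n):
        Ri=R0*Ro.from_rotvec(rv*i/n)
        print((Ri.inv().apply(dp)*1000).round(1).tolist(),(rv/n).round(4).tolist())
E
python3 -c "
from h import *
rows([.49,-.43,.24],0.0)"
```

```text
[-2.6, -30.7, -0.2] [-0.0001, 0.0002, -0.1382]
[1.7, -30.7, -0.2] [-0.0001, 0.0002, -0.1382]
[5.9, -30.2, -0.2] [-0.0001, 0.0002, -0.1382]
[10.0, -29.1, -0.2] [-0.0001, 0.0002, -0.1382]
[13.9, -27.4, -0.2] [-0.0001, 0.0002, -0.1382]
[17.6, -25.3, -0.2] [-0.0001, 0.0002, -0.1382]
[20.9, -22.6, -0.2] [-0.0001, 0.0002, -0.1382]
[23.8, -19.5, -0.2] [-0.0001, 0.0002, -0.1382]
```

Request:
play_rows:
  increments:
    - [1,-3,-31,0,0,0,-0.14]
    - [1,2,-31,0,0,0,-0.14]
    - [1,6,-30,0,0,0,-0.14]
    - [1,10,-29,0,0,0,-0.14]
    - [1,14,-27,0,0,0,-0.14]
    - [1,18,-25,0,0,0,-0.14]
    - [1,21,-23,0,0,0,-0.14]
    - [1,24,-20,0,0,0,-0.14]

```text
clock: 1.15
tool_pos: [0.4892, -0.424, 0.2344]
eef_rot: [1.0, 0.021, -0.004, -0.001]
contact_force: [-0.1, 0.1, -0.0]
opening: 1.0
```

```bash
python3 -c "
from h import *
st();im,c=shot('wrist','w1');st()"
```

```text
t 1.15 pos [ 0.4892 -0.424   0.2344] yaw 0.043 z [-0.008  0.003 -1.   ] F [-0.13  0.08 -0.05] M [-0.022 -0.124  0.022] op 0.9997 q [ 0.896  0.761 -0.49   1.479  0.395  1.01   0.349]
t 1.2 pos [ 0.4941 -0.4193  0.2346] yaw 0.0536 z [-0.003  0.007 -1.   ] F [4.17 1.9  0.27] M [ 0.078 -0.298  0.007] op 0.9997 q [ 0.892  0.762 -0.497  1.478  0.394  1.009  0.352]
```

View pics/w1.png

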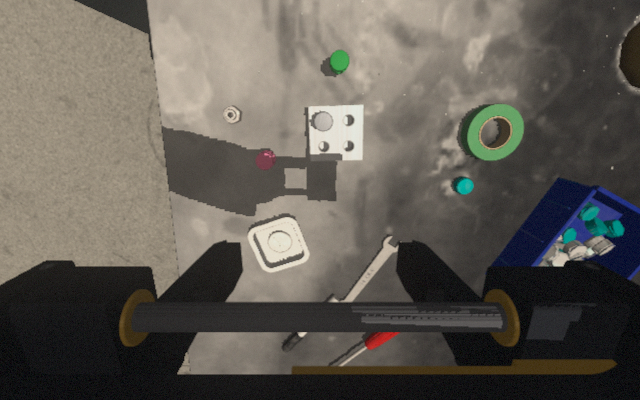

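```bash
python3 - <<'E'
from h import *
im=cv2.imread('pics/w1.png')[90:175,290:380]
cv2.imwrite('pics/w1z.png',cv2.resize(im,None,fx=6,fy=6,interpolation=cv2.INTER_CUBIC))
rows([.471,-.155,.24],0.0)
E
```

```text
[-1.1, -33.1, -0.5] [-0.0008, 0.0004, 0.0067]
[-1.3, -33.1, -0.5] [-0.0008, 0.0004, 0.0067]
[-1.6, -33.1, -0.5] [-0.0008, 0.0004, 0.0067]
[-1.8, -33.1, -0.5] [-0.0008, 0.0004, 0.0067]
[-2.0, -33.1, -0.6] [-0.0008, 0.0004, 0.0067]
[-2.2, -33.1, -0.6] [-0.0008, 0.0004, 0.0067]
[-2.4, -33.1, -0.6] [-0.0008, 0.0004, 0.0067]
[-2.7, -33.1, -0.6] [-0.0008, 0.0004, 0.0067]
```

View pics/w1z.png

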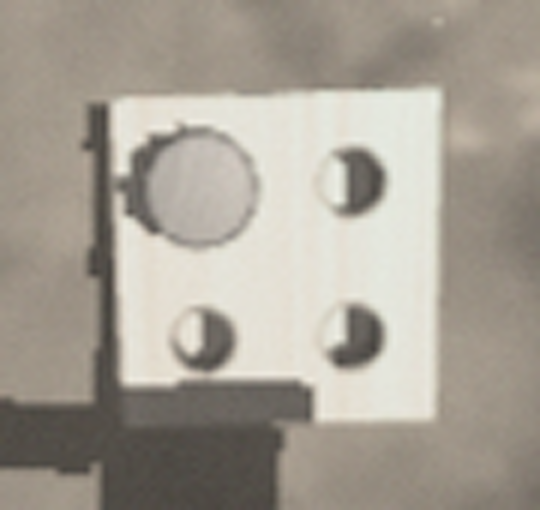

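The close crop shows the steel plug, grey, at (323.7, 121) in the block's hole. The lookalikes are the green one at (340, 61), the pink one at (265, 159) and the teal cap at (464, 186). For the valve, the candidates are the top-view knobs at (295,202), (314,207), (333,211) and (352,215). I chose (333,211), because the collar behind it at (335.5,197) carries no tube. Next I'll look at the panel close up.

Request:
play_rows:
  increments:
    - [1,-1,-34,0,0,0,0.007]
    - [1,-1,-34,0,0,0,0.007]
    - [1,-2,-34,0,0,0,0.007]
    - [1,-2,-34,0,0,0,0.007]
    - [1,-2,-34,0,0,0,0.007]
    - [1,-2,-34,0,0,0,0.007]
    - [1,-2,-34,0,0,0,0.007]
    - [1,-2,-28,0,0,0,0]

```text
clock: 2.2
tool_pos: [0.471, -0.1482, 0.2342]
eef_rot: [1.0, -0.004, -0.003, -0.004]
contact_force: [-0.5, 0.3, 0.3]
opening: 0.998
```

```bash
python3 - <<'E'
from h import *
import pickle
c=pickle.load(open('pics/w1.pkl','rb'))
print("plug top",ray(c,(323.7,121.2),.054)); print([ray(c,p,.028) for p in [(348.7,120.2),(324,146.5),(348.7,146)]])
st();im,c=shot('wrist','w2');st()
E
```

```text
plug top [ 0.48825732 -0.35516751  0.054     ]
[array([ 0.517979  , -0.35338095,  0.028     ]), array([ 0.49029718, -0.38532737,  0.028     ]), array([ 0.52020801, -0.38340586,  0.028     ])]
t 2.2 pos [ 0.471  -0.1482  0.2342] yaw -0.0086 z [-0.005  0.008 -1.   ] F [-0.49  0.27  0.31] M [ 0.016 -0.122  0.023] op 0.9984 q [ 0.52   0.559 -0.475  1.943  0.361  0.73  -0.176]
t 2.25 pos [ 0.471  -0.1437  0.2345] yaw -0.003 z [-0.005  0.011 -1.   ] F [-1.12  3.26 -1.04] M [ 0.148 -0.067  0.066] op 1.0016 q [ 0.516  0.558 -0.48   1.945  0.36   0.73  -0.177]
```

View pics/w2.png

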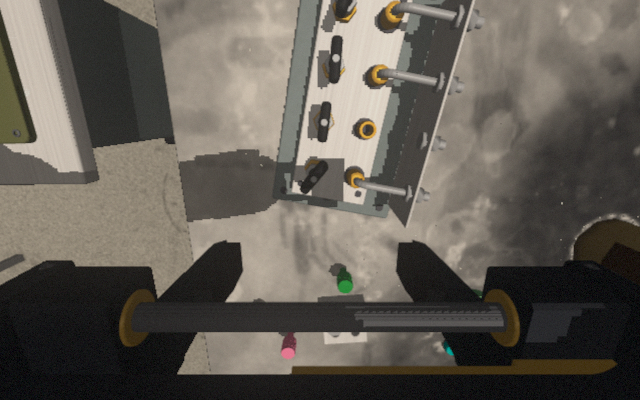

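```bash
python3 - <<'E'
from h import *
im=cv2.imread('pics/w2.png')[0:225,270:490]
im=cv2.resize(im,None,fx=3.5,fy=2.6,interpolation=cv2.INTER_CUBIC) if 0 else cv2.resize(im[85:165,30:120],None,fx=7,fy=7,interpolation=cv2.INTER_CUBIC)
cv2.imwrite('pics/w2z.png',im)
E
```

```text
(no output)
```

View pics/w2z.png

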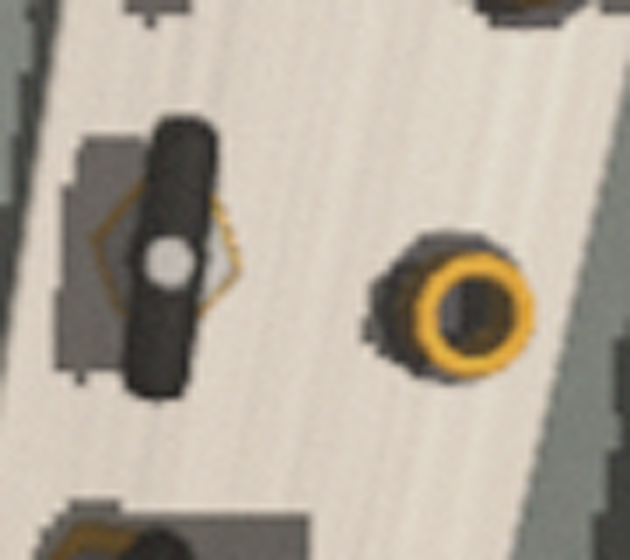

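```bash
python3 - <<'E'
from h import *
import pickle
c=pickle.load(open('pics/w2.pkl','rb'));ct=pickle.load(open('pics/top0.pkl','rb'))
P=ray(c,(367.7,129.9),.064);print("port",P)
for z in [.08,.09,.1,.11]: 
  K=ray(c,(324.3,122.4),z); print(z,K,np.linalg.norm((P-K)[:2]),np.arctan2(*(P-K)[[1,0]]))
  a=ray(c,(300+185/7,85+122/7),z);b=ray(c,(300+155/7,85+392/7),z);print("bar",np.linalg.norm(a-b),np.arctan2(*(a-b)[[1,0]]))
# panel edge direction: strip edges
for p in [(368,129.9),(378,75),(392,14),(354,180)]: print(p,ray(c,p,.064))
print("knob tri",tri([(c,(324.3,122.4)),(ct,(260+290/4,150+238/4))]))
E
```

```text
port [ 0.52107178 -0.08792744  0.064     ]
0.08 [ 0.47436327 -0.07941739  0.08      ] 0.04747742011744266 -0.1802179961768762
bar 0.03776454900760055 1.453049453109248
0.09 [ 0.47423614 -0.07917351  0.09      ] 0.04764670075441364 -0.18477533228859924
bar 0.03651191484253517 1.453049453109249
0.1 [ 0.47410901 -0.07892963  0.1       ] 0.047816963962012106 -0.18930030695586125
bar 0.0352592806774698 1.4530494531092484
0.11 [ 0.47398188 -0.07868576  0.11      ] 0.04798819928169131 -0.19379308031858564
bar 0.03400664651240443 1.4530494531092495
(368, 129.9) [ 0.52139316 -0.08792998  0.064     ]
(378, 75) [ 0.52928838 -0.03382382  0.064     ]
(392, 14) [0.53993072 0.02006642 0.064     ]
(354, 180) [ 0.50790223 -0.14268052  0.064     ]
knob tri (array([ 0.47415223, -0.07849524,  0.09988432]), [np.float64(0.0004390841126309263), np.float64(0.00043908411263093237)])
```

```bash
python3 -c "
from h import *
rows([.474,-.12,.18],-.118,4)"
```

```text
[0.8, -5.8, 13.7] [-0.0026, 0.0015, 0.0287]
[0.6, -5.8, 13.7] [-0.0026, 0.0015, 0.0287]
[0.4, -5.9, 13.6] [-0.0026, 0.0015, 0.0287]
[0.2, -5.9, 13.6] [-0.0026, 0.0015, 0.0287]
```

Request:
play_rows:
  increments:
    - [0.35,1,-6,14,-0.003,0.002,0.028]
    - [0.35,1,-6,14,-0.003,0.002,0.028]
    - [0.35,1,-6,14,-0.003,0.002,0.028]
    - [0.35,0,-6,13,-0.003,0.002,0.028]
    - [0.35,0,0,0,0,0,0]
    - [0.35,0,0,0,0,0,0]
    - [0.35,0,0,0,0,0,0]
    - [0.35,0,0,0,0,0,0]

```text
clock: 3.25
tool_pos: [0.4753, -0.1225, 0.1791]
eef_rot: [0.998, -0.062, 0.002, 0.002]
contact_force: [0.2, 0.1, 0.5]
opening: 0.354
```

```bash
python3 - <<'E'
from h import *
st();im,c=shot('wrist','w3');st();im,c=shot('wrist','w3b')
cv2.imwrite('pics/w3z.png',cv2.resize(im[90:290,240:460],None,fx=3.5,fy=3,interpolation=cv2.INTER_CUBIC))
E
```

```text
t 3.25 pos [ 0.4753 -0.1225  0.1791] yaw -0.1236 z [ 0.004 -0.005 -1.   ] F [0.23 0.06 0.48] M [-0.088 -0.041 -0.022] op 0.3537 q [ 0.386  0.628 -0.365  2.023  0.415  0.558 -0.395]
t 3.3 pos [ 0.4753 -0.1225  0.1791] yaw -0.1236 z [ 0.004 -0.005 -1.   ] F [ 0.82 -0.5  -0.2 ] M [-0.009 -0.013 -0.087] op 0.3496 q [ 0.386  0.628 -0.365  2.023  0.415  0.558 -0.395]
```

View pics/w3z.png

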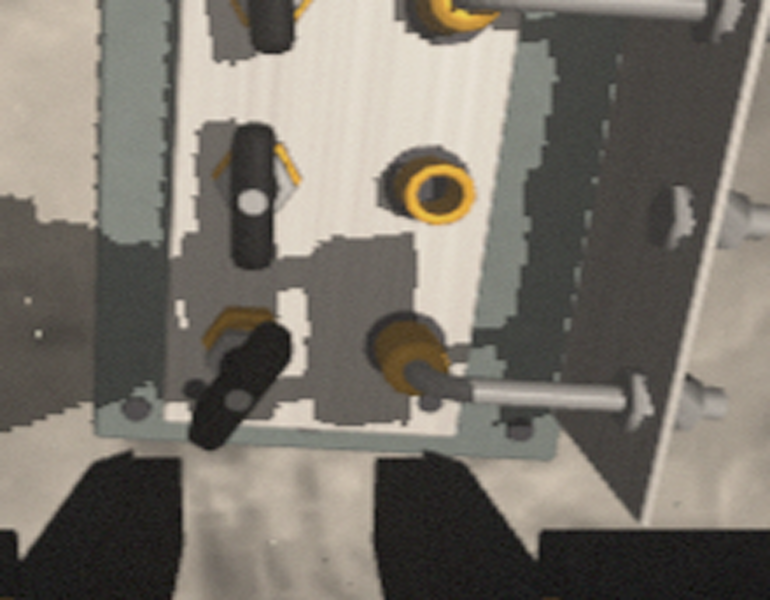

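```bash
python3 - <<'E'
from h import *
import pickle
L=lambda n:pickle.load(open(f'pics/{n}.pkl','rb'))
c2,c3=L('w2'),L('w3b')
X=tri([(c2,(324.3,122.4)),(c3,(312,157.7))]);print("knob",X)
print("port",ray(c3,(365.4,154.3),.064),tri([(c2,(367.7,129.9)),(c3,(365.4,154.3))]))
a=ray(c3,(313.4,131.7),.095);b=ray(c3,(312,179.3),.095);print(np.linalg.norm(a-b),np.arctan2(*(a-b)[[1,0]]),(a+b)/2)
z0=[]
for i in range(6):
    s=r.get_state();z0.append([*s["moment"],s["joint_torque"][6]]); r.snapshot("top")
print(np.array(z0).round(3))
E
```

```text
knob (array([ 0.47396893, -0.07882382,  0.10254644]), [np.float64(0.00011621448781878954), np.float64(0.00011621448781877849)])
port [ 0.52088173 -0.08752983  0.064     ] (array([ 0.52148054, -0.0880787 ,  0.06070784]), [np.float64(0.0001145638007667734), np.float64(0.00011456380076690907)])
0.03805293650323038 1.4113874553533856 [ 0.47427999 -0.07871391  0.095     ]
[[-0.054 -0.071 -0.011  0.005]
 [-0.034 -0.03   0.023  0.003]
 [-0.084 -0.053 -0.012  0.001]
 [-0.046 -0.075 -0.006  0.001]
 [-0.091 -0.041  0.001  0.   ]
 [ 0.017 -0.051 -0.007  0.   ]]
```

```bash
python3 -c "
from h import *
rows([.4741,-.0788,.1791],-.14,3)"
```

```text
[-2.1, -14.3, -0.2] [0.0013, -0.0011, 0.0057]
[-2.2, -14.2, -0.2] [0.0013, -0.0011, 0.0057]
[-2.3, -14.2, -0.1] [0.0013, -0.0011, 0.0057]
```

Request:
play_rows:
  increments:
    - [0.35,-2,-14,0,0.0015,-0.001,0.006]
    - [0.35,-2,-14,0,0.0015,-0.001,0.006]
    - [0.35,-2,-14,0,0.0015,-0.001,0.006]
    - [0.35,0,0,20,0,0,0]
    - [0.35,0,0,20,0,0,0]
    - [0.35,0,0,20,0,0,0]
    - [0.35,0,0,5,0,0,0]
    - [0.35,0,0,0,0,0,0]

```text
clock: 4.65
tool_pos: [0.4761, -0.0696, 0.113]
eef_rot: [0.998, -0.068, 0.002, -0.002]
contact_force: [0.1, -0.6, 0.5]
opening: 0.357
```

```bash
python3 - <<'E'
from h import *
st();im,c=shot('wrist','w4')
cv2.imwrite('pics/w4z.png',cv2.resize(im[110:310,220:420],None,fx=3,fy=3,interpolation=cv2.INTER_CUBIC))
rows([.4741,-.0788,.077],-.14,3)
E
```

```text
t 4.65 pos [ 0.4761 -0.0696  0.113 ] yaw -0.1354 z [ 0.003  0.004 -1.   ] F [ 0.11 -0.58  0.53] M [-0.071 -0.027  0.003] op 0.3569 q [ 0.208  0.732 -0.251  2.101  0.481  0.358 -0.57 ]
[-0.3, 3.2, 12.1] [-0.0014, -0.0011, 0.0015]
[-0.3, 3.2, 12.1] [-0.0014, -0.0011, 0.0015]
[-0.3, 3.1, 12.1] [-0.0014, -0.0011, 0.0015]
```

View pics/w4z.png

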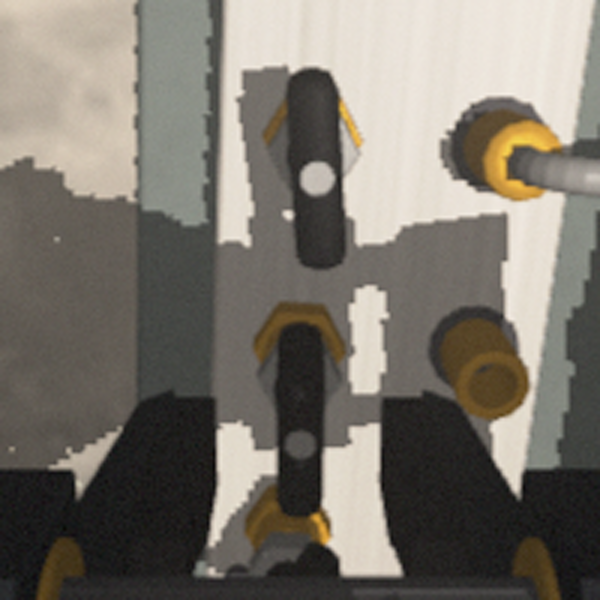

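```bash
python3 - <<'E'
from h import *
import pickle
L=lambda n:pickle.load(open(f'pics/{n}.pkl','rb'))
c4=L('w4');print(ray(c4,(320,258.3),.1025),tri([(L('w2'),(324.3,122.4)),(L('w3b'),(312,157.7)),(c4,(320,258.3))]))
E
```

```text
[ 0.47397473 -0.07736477  0.1025    ] (array([ 0.4738795 , -0.07905036,  0.09950358]), [np.float64(0.00025963450805556985), np.float64(0.00022969493672842414), np.float64(0.00013051723580113434)])
```

Request:
play_rows:
  increments:
    - [0.35,0,4,0,-0.002,-0.001,0]
    - [0.35,0,3.5,0,-0.002,-0.001,0]
    - [0.35,-0.5,1,0,0,0,0]
    - [0.35,0,0,0,0,0,0]
    - [0.35,0,0,12,0,0,0]
    - [0.35,0,0,12,0,0,0]
    - [0.35,0,0,10,0,0,0]
    - [0.35,0,0,0,0,0,0]

```text
clock: 5.7
tool_pos: [0.4752, -0.0789, 0.0778]
eef_rot: [0.998, -0.068, 0.002, 0.0]
contact_force: [1.4, 0.5, 0.3]
opening: 0.353
```

```bash
python3 - <<'E'
from h import *
st()
rows([.4739,-.079,.076],-.14,1)
E
```

```text
t 5.7 pos [ 0.4752 -0.0789  0.0778] yaw -0.1365 z [ 0.003 -0.    -1.   ] F [1.44 0.52 0.28] M [-0.036 -0.078 -0.023] op 0.3529 q [ 0.182  0.799 -0.183  2.118  0.524  0.264 -0.592]
[-1.3, 0.3, 1.8] [-0.0001, -0.003, 0.0035]
```

Request:
play_rows:
  increments:
    - [0.35,-1,0,1,0,0,0.003]
    - [0.2,0,0,0,0,0,0]
    - [0.05,0,0,0,0,0,0]
    - [0,0,0,0,0,0,0]
    - [0,0,0,0,0,0,0]
    - [0,0,0,0,0,0,0]
    - [0,0,0,0,0,0,0]
    - [0,0,0,0,0,0,0]
  grip_force: 40

```text
clock: 6.7
tool_pos: [0.4752, -0.0788, 0.077]
eef_rot: [0.998, -0.07, 0.002, -0.0]
contact_force: [0.8, -0.0, -3.2]
opening: 0.111
```

```bash
cat >> h.py <<'E'
def tq(n=3):
    a=[]
    for i in range(n):
        s=r.get_state();M=Ro.from_quat(s["eef_rot"]).as_matrix();a.append([np.arctan2(M[1,0],M[0,0]),s["joint_torque"][6],s["moment"][2]])
        if i<n-1:r.snapshot("top")
    a=np.array(a);print("t",s["clock"],"yaw,tq7,Mz",a.round(4).tolist(),"q7",s["q"][6].round(3),"jt",s["joint_torque"].round(2),"F",s["contact_force"].round(1),"pos",s["tool_pos"].round(4))
E
python3 - <<'E'
from h import *
st();tq()
E
```

```text
t 6.7 pos [ 0.4752 -0.0788  0.077 ] yaw -0.1399 z [ 0.005 -0.    -1.   ] F [ 0.82 -0.02 -3.2 ] M [-0.066 -0.221  0.017] op 0.1107 q [ 0.179  0.8   -0.179  2.121  0.525  0.258 -0.596]
t 6.8 yaw,tq7,Mz [[-0.1399, -0.004, 0.017], [-0.1399, -0.0039, -0.0231], [-0.1398, -0.0038, -0.0719]] q7 -0.596 jt [  0.   -47.52  -0.9   -4.09  -0.05   0.15  -0.  ] F [ 0.1 -0.3 -2.1] pos [ 0.4752 -0.0787  0.077 ]
```

Request:
play_rows:
  increments:
    - [0,0,0,0,0,0,0.05]
    - [0,0,0,0,0,0,0.05]
    - [0,0,0,0,0,0,0.05]
    - [0,0,0,0,0,0,0.05]
    - [0,0,0,0,0,0,0.05]
    - [0,0,0,0,0,0,0.05]
    - [0,0,0,0,0,0,0.05]
    - [0,0,0,0,0,0,0.05]

```text
clock: 7.8
tool_pos: [0.4749, -0.0786, 0.077]
eef_rot: [0.96, -0.28, 0.002, -0.001]
contact_force: [1.1, 1.0, -2.1]
opening: 0.108
```

```bash
python3 - <<'E'
from h import *
st();tq(2)
E
```

```text
t 7.8 pos [ 0.4749 -0.0786  0.077 ] yaw -0.5675 z [ 0.005  0.    -1.   ] F [ 1.06  0.96 -2.12] M [ 0.005 -0.095  0.023] op 0.1082 q [ 0.133  0.798 -0.105  2.123  0.333  0.231 -0.832]
t 7.85 yaw,tq7,Mz [[-0.5675, 0.1986, 0.0229], [-0.5688, -0.027, 0.016]] q7 -0.833 jt [-4.000e-02 -4.746e+01 -2.000e-02 -4.200e+00 -8.000e-02  7.000e-02
 -3.000e-02] F [ 1.  -0.1 -1.7] pos [ 0.4749 -0.0786  0.077 ]
```

Request:
play_rows:
  increments:
    - [0,0,0,0,0,0,0.02]
    - [0,0,0,0,0,0,0.02]
    - [0,0,0,0,0,0,0.02]
    - [0,0,0,0,0,0,0.02]
    - [0,0,0,0,0,0,0.02]
    - [0,0,0,0,0,0,0.02]
    - [0,0,0,0,0,0,0.02]
    - [0,0,0,0,0,0,0.02]

```text
clock: 8.85
tool_pos: [0.4748, -0.0785, 0.077]
eef_rot: [0.932, -0.362, 0.002, -0.001]
contact_force: [0.1, 0.7, -3.0]
opening: 0.112
```

```bash
python3 - <<'E'
from h import *
tq(3)
E
```

```text
t 8.95 yaw,tq7,Mz [[-0.7398, 0.0545, 0.0551], [-0.7405, -0.0345, 0.0518], [-0.7392, -0.0851, -0.0075]] q7 -0.925 jt [ 3.00e-02 -4.74e+01  4.60e-01 -4.20e+00 -8.00e-02  7.00e-02 -9.00e-02] F [ 0.2 -0.8 -2.1] pos [ 0.4749 -0.0785  0.077 ]
```

Request:
play_rows:
  increments:
    - [0,0,0,0,0,0,0.02]
    - [0,0,0,0,0,0,0.02]
    - [0,0,0,0,0,0,0.02]
    - [0,0,0,0,0,0,0.02]
    - [0,0,0,0,0,0,0.02]
    - [0,0,0,0,0,0,0.02]
    - [0,0,0,0,0,0,0.02]
    - [0,0,0,0,0,0,0.02]

```text
clock: 9.95
tool_pos: [0.4748, -0.0784, 0.077]
eef_rot: [0.898, -0.439, 0.002, -0.001]
contact_force: [0.9, -0.6, -2.6]
opening: 0.11
```

```bash
python3 - <<'E'
from h import *
tq(3)
E
```

```text
t 10.05 yaw,tq7,Mz [[-0.9101, 0.0538, 0.0498], [-0.9106, -0.0346, 0.0492], [-0.9094, -0.0847, -0.018]] q7 -1.016 jt [  0.05 -47.36   0.81  -4.22  -0.07   0.05  -0.08] F [ 0.5  0.7 -2. ] pos [ 0.4748 -0.0784  0.077 ]
```

Request:
play_rows:
  increments:
    - [0,0,0,0,0,0,0.02]
    - [0,0,0,0,0,0,0.02]
    - [0,0,0,0,0,0,0.02]
    - [0,0,0,0,0,0,0.02]
    - [0,0,0,0,0,0,0.02]
    - [0,0,0,0,0,0,0.02]
    - [0,0,0,0,0,0,0.02]
    - [0,0,0,0,0,0,0.02]

```text
clock: 11.05
tool_pos: [0.4747, -0.0783, 0.077]
eef_rot: [0.858, -0.514, 0.002, -0.001]
contact_force: [0.5, 0.4, -1.4]
opening: 0.11
```

```bash
python3 - <<'E'
from h import *
tq(2)
E
```

```text
t 11.1 yaw,tq7,Mz [[-1.0802, 0.0532, 0.0676], [-1.0807, -0.0346, 0.065]] q7 -1.107 jt [ 7.000e-02 -4.733e+01  1.100e+00 -4.230e+00 -4.000e-02  3.000e-02
 -3.000e-02] F [ 0.5 -0.7 -2.2] pos [ 0.4747 -0.0783  0.077 ]
```

Request:
play_rows:
  increments:
    - [0,0,0,0,0,0,0.02]
    - [0,0,0,0,0,0,0.02]
    - [0,0,0,0,0,0,0.02]
    - [0,0,0,0,0,0,0.02]
    - [0,0,0,0,0,0,0.02]
    - [0,0,0,0,0,0,0.02]
    - [0,0,0,0,0,0,0.02]
    - [0,0,0,0,0,0,0.02]

```text
clock: 12.1
tool_pos: [0.4747, -0.0782, 0.077]
eef_rot: [0.811, -0.585, 0.002, -0.001]
contact_force: [-0.5, 0.7, -1.5]
opening: 0.109
```

```bash
python3 - <<'E'
from h import *
tq(2)
E
```

```text
t 12.15 yaw,tq7,Mz [[-1.2502, -0.1305, 0.2356], [-1.2508, -0.2171, 0.2073]] q7 -1.197 jt [ 1.900e-01 -4.729e+01  1.470e+00 -4.220e+00 -2.300e-01  2.000e-02
 -2.200e-01] F [ 0.1 -0.7 -2.1] pos [ 0.4747 -0.0782  0.077 ]
```

Request:
play_rows:
  increments:
    - [0,0,0,0,0,0,0.019]
    - [0,0,0,0,0,0,0.019]
    - [0,0,0,0,0,0,0.019]
    - [0,0,0,0,0,0,0.019]
    - [0,0,0,0,0,0,0.019]
    - [0,0,0,0,0,0,0.019]
    - [0,0,0,0,0,0,0.019]
    - [0,0,0,0,0,0,0.019]

```text
clock: 13.15
tool_pos: [0.4747, -0.0781, 0.077]
eef_rot: [0.761, -0.649, 0.001, -0.001]
contact_force: [1.1, -0.5, -2.4]
opening: 0.109
```

```bash
python3 - <<'E'
from h import *
tq(3)
E
```

```text
t 13.25 yaw,tq7,Mz [[-1.4128, -0.1832, 0.2296], [-1.4133, -0.2653, 0.3021], [-1.4121, -0.3121, 0.2275]] q7 -1.282 jt [ 2.700e-01 -4.725e+01  1.860e+00 -4.200e+00 -2.900e-01  1.000e-02
 -3.100e-01] F [ 0.5  0.6 -1.1] pos [ 0.4747 -0.0781  0.077 ]
```

Request:
play_rows:
  increments:
    - [0,0,0,0,0,0,0]
    - [0.22,0,0,0,0,0,0]
    - [0.22,0,0,0,0,0,0]
    - [0.22,0,0,0,0,0,0]
    - [0.22,0,0,-8,0,0,0]
    - [0.22,0,0,-20,0,0,0]
    - [0.22,0,0,-25,0,0,0]
    - [0.22,0,0,-25,0,0,0]

```text
clock: 14.25
tool_pos: [0.4729, -0.0784, 0.1574]
eef_rot: [0.76, -0.65, -0.0, -0.0]
contact_force: [0.5, -1.2, -0.2]
opening: 0.221
```

```bash
python3 - <<'E'
from h import *
st();im,c=shot('wrist','w5')
cv2.imwrite('pics/w5z.png',cv2.resize(im[60:310,180:460],None,fx=2.8,fy=2.4,interpolation=cv2.INTER_CUBIC))
E
```

```text
t 14.25 pos [ 0.4729 -0.0784  0.1574] yaw -1.4151 z [ 0.     0.001 -1.   ] F [ 0.5  -1.23 -0.24] M [-0.073  0.055 -0.059] op 0.2208 q [ 0.044  0.642  0.039  2.083 -0.059  0.417 -1.286]
```

View pics/w5z.png

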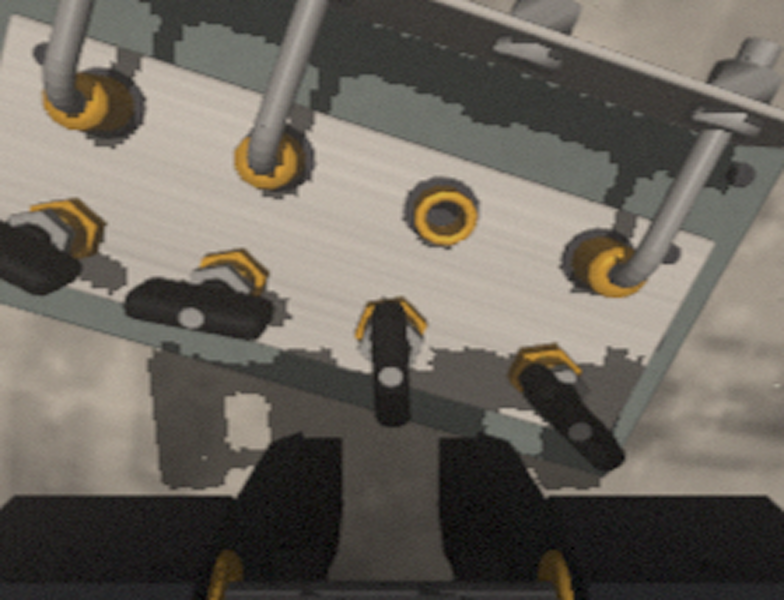

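The torque jumped within one 0.17 rad step. I nipped it 0.1625 rad more, so it is 0.16 to 0.33 rad past contact, about 0.25 by torque. The picture shows the bar released at (319, 217), and the open socket at (338, 150). Next is the plug.

```bash
python3 - <<'E'
from h import *
import pickle
rows([.4882,-.3552,.157],-1.7,7)
st()
E
```

```text
[39.3, 4.2, 0.4] [-0.0007, 0.0, 0.0406]
[39.5, 2.6, 0.4] [-0.0007, 0.0, 0.0406]
[39.5, 1.0, 0.4] [-0.0007, 0.0, 0.0406]
[39.5, -0.7, 0.4] [-0.0007, 0.0, 0.0406]
[39.5, -2.3, 0.4] [-0.0007, 0.0, 0.0406]
[39.4, -3.9, 0.4] [-0.0007, 0.0, 0.0406]
[39.2, -5.5, 0.4] [-0.0007, 0.0, 0.0406]
t 14.3 pos [ 0.4744 -0.0787  0.16  ] yaw -1.4155 z [ 0.005  0.    -1.   ] F [-0.17  0.12  2.63] M [ 0.028  0.004 -0.058] op 0.2251 q [ 0.044  0.637  0.04   2.081 -0.059  0.419 -1.286]
```

Request:
play_rows:
  increments:
    - [0.4,40,4,0,0,0,0.04]
    - [0.4,40,3,0,0,0,0.04]
    - [0.4,40,1,0,0,0,0.04]
    - [0.4,40,-1,0,0,0,0.04]
    - [0.4,40,-2,0,0,0,0.04]
    - [0.4,36,-4,0,0,0,0.04]
    - [0.4,22,-4,0,0,0,0.03]
    - [0.4,8,-2,0,0,0,0]

```text
clock: 15.3
tool_pos: [0.4905, -0.352, 0.1622]
eef_rot: [-0.664, 0.748, -0.003, 0.004]
contact_force: [-0.6, -0.6, -0.2]
opening: 0.401
```

```bash
python3 - <<'E'
from h import *
r.snapshot('top');st();im,c=shot('wrist','w6')
cv2.imwrite('pics/w6z.png',cv2.resize(im[80:300,200:440],None,fx=3,fy=2.7,interpolation=cv2.INTER_CUBIC))
E
```

```text
t 15.35 pos [ 0.4905 -0.3526  0.1622] yaw -1.6906 z [ 0.009 -0.    -1.   ] F [-0.02 -0.9  -0.41] M [-0.071  0.017  0.006] op 0.4006 q [ 0.519  0.754  0.054  1.718 -0.067  0.663 -1.08 ]
```

View pics/w6z.png

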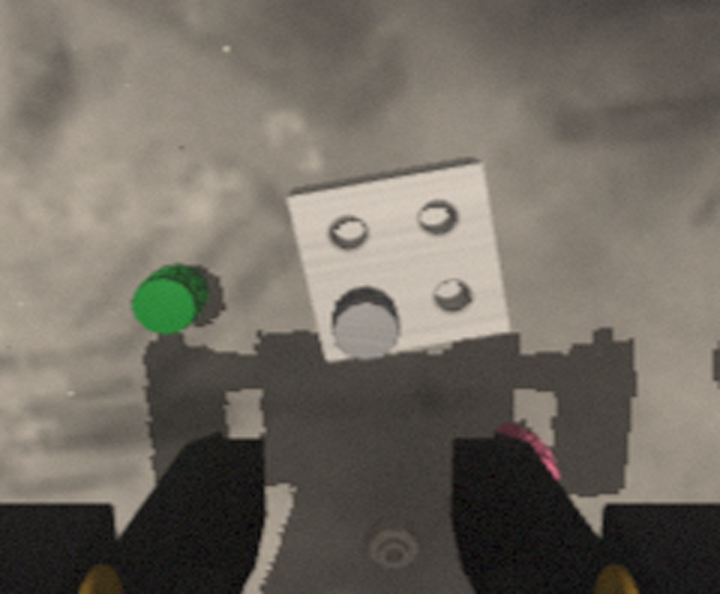

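```bash
python3 - <<'E'
from h import *
import pickle
c=pickle.load(open('pics/w6.pkl','rb'))
P=ray(c,(322,200.7),.054);print(P,[ray(c,p,.028) for p in [(200+349/3,80+232/2.7),(200+438/3,80+217/2.7),(200+453/3,80+294/2.7)]])
print("pink",ray(c,(376.7,246.7),.046))
rows([.4885,-.3553,.1],-1.7,1);rows([.4885,-.3553,.032],-1.7,1)
E
```

```text
[ 0.48901441 -0.35599141  0.054     ] [array([ 0.51754756, -0.35391549,  0.028     ]), array([ 0.51953014, -0.38349003,  0.028     ]), array([ 0.49021079, -0.38585546,  0.028     ])]
pink [ 0.43213439 -0.40484894  0.046     ]
[4.6, 2.2, 62.1] [-0.0088, 0.0022, 0.0106]
[4.8, 2.8, 130.1] [-0.0088, 0.0022, 0.0106]
```

Request:
play_rows:
  increments:
    - [0.4,2,1,0,-0.005,0.001,0.005]
    - [0.4,2,1,10,-0.004,0.001,0.005]
    - [0.4,0,0,20,0,0,0]
    - [0.4,0,0,20,0,0,0]
    - [0.4,0,0,20,0,0,0]
    - [0.4,0,0,15,0,0,0]
    - [0.4,0,0,4,0,0,0]
    - [0.4,0,0,0,0,0,0]

```text
clock: 16.4
tool_pos: [0.489, -0.347, 0.0682]
eef_rot: [-0.663, 0.748, 0.003, 0.001]
contact_force: [0.4, 0.2, -0.4]
opening: 0.397
```

```bash
python3 - <<'E'
from h import *
st();rows([.4886,-.3557,.033],-1.7,1)
E
```

```text
t 16.4 pos [ 0.489  -0.347   0.0682] yaw -1.6908 z [-0.003  0.006 -1.   ] F [ 0.42  0.21 -0.45] M [ 0.003  0.046 -0.009] op 0.3965 q [ 0.52   0.896  0.039  1.765 -0.073  0.488 -1.082]
[8.8, -0.8, 35.1] [0.0037, 0.0052, 0.0092]
```

Request:
play_rows:
  increments:
    - [0.4,4,-0.5,0,0.002,0.003,0.005]
    - [0.4,3.5,0,0,0.002,0.002,0.005]
    - [0.4,1,0,0,0,0,0]
    - [0.4,0,0,0,0,0,0]
    - [0.4,0,0,0,0,0,0]
    - [0.4,0,0,3,0,0,0]
    - [0.4,0,0,3,0,0,0]
    - [0.4,0,0,0,0,0,0]

```text
clock: 17.4
tool_pos: [0.4893, -0.3571, 0.0636]
eef_rot: [-0.659, 0.752, -0.002, 0.001]
contact_force: [-0.7, 1.1, -0.7]
opening: 0.403
```

```bash
python3 - <<'E'
from h import *
st();rows([.4886,-.3557,.033],-1.7,1)
im,c=shot('wrist','w7')
cv2.imwrite('pics/w7z.png',cv2.resize(im[150:310,220:420],None,fx=3.5,fy=3.5,interpolation=cv2.INTER_CUBIC))
E
```

```text
t 17.4 pos [ 0.4893 -0.3571  0.0636] yaw -1.7017 z [ 0.003 -0.002 -1.   ] F [-0.69  1.08 -0.75] M [ 0.045  0.015 -0.026] op 0.403 q [ 0.53   0.906  0.043  1.757 -0.073  0.476 -1.08 ]
[-1.3, 1.0, 30.6] [-0.0036, -0.0018, -0.0017]
```

View pics/w7z.png

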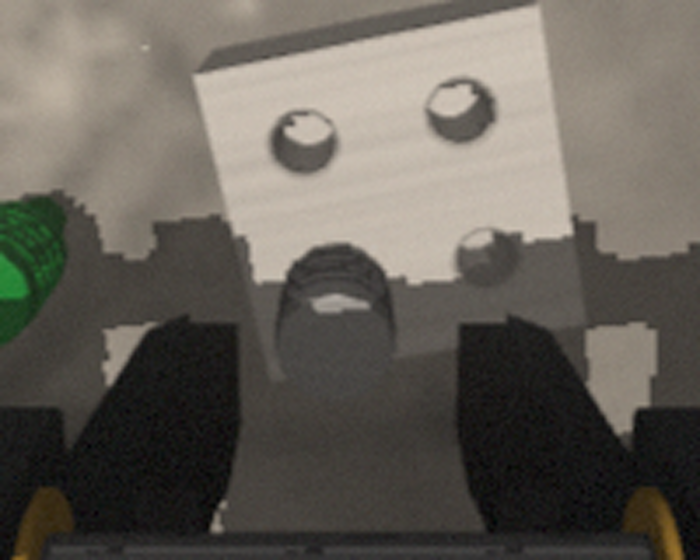

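Request:
play_rows:
  increments:
    - [0.4,-1.5,1,0,-0.003,-0.002,0]
    - [0.4,0,0,7,0,0,0]
    - [0.4,0,0,7,0,0,0]
    - [0.4,0,0,7,0,0,0]
    - [0.4,0,0,5,0,0,0]
    - [0.4,0,0,2,0,0,0]
    - [0.4,0,0,0,0,0,0]
    - [0.4,0,0,0,0,0,0]

```text
clock: 18.45
tool_pos: [0.4885, -0.3553, 0.0333]
eef_rot: [-0.659, 0.752, 0.0, 0.0]
contact_force: [-0.4, 0.5, -0.1]
opening: 0.4
```

```bash
python3 - <<'E'
from h import *
st();rows([.4886,-.3557,.033],-1.7,1)
E
```

```text
t 18.45 pos [ 0.4885 -0.3553  0.0333] yaw -1.7017 z [ 0.  0. -1.] F [-0.39  0.51 -0.08] M [0.049 0.073 0.022] op 0.4 q [ 0.532  0.955  0.037  1.762 -0.075  0.426 -1.08 ]
[0.4, -0.2, 0.3] [-0.0001, 0.0004, -0.0017]
```

Request:
play_rows:
  increments:
    - [0.25,0,0,0,0,0,0]
    - [0.1,0,0,0,0,0,0]
    - [0,0,0,0,0,0,0]
    - [0,0,0,0,0,0,0]
    - [0,0,0,-5,0,0,0]
    - [0,0,0,-10,0,0,0]
    - [0,0,0,-15,0,0,0]
    - [0,0,0,-15,0,0,0]
  grip_force: 25

```text
clock: 19.45
tool_pos: [0.4883, -0.3552, 0.0811]
eef_rot: [-0.659, 0.752, 0.0, 0.0]
contact_force: [0.4, 0.1, -0.6]
opening: 0.23
```

```bash
python3 - <<'E'
from h import *
st();im,c=shot('wrist','w8')
cv2.imwrite('pics/w8z.png',cv2.resize(im[150:310,220:420],None,fx=3.5,fy=3.5,interpolation=cv2.INTER_CUBIC))
E
```

```text
t 19.45 pos [ 0.4883 -0.3552  0.0811] yaw -1.7017 z [-0.     0.001 -1.   ] F [ 0.39  0.07 -0.62] M [-0.014  0.036  0.001] op 0.2296 q [ 0.527  0.878  0.046  1.753 -0.073  0.513 -1.082]
```

View pics/w8z.png

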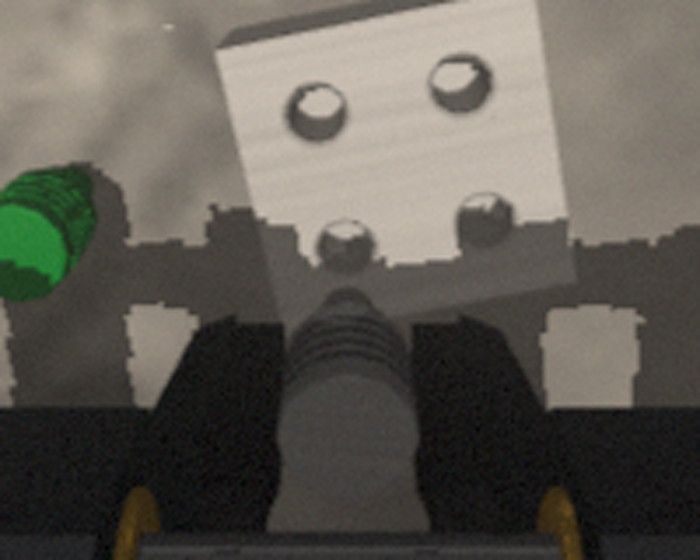

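```bash
python3 - <<'E'
from h import *
import pickle
c=pickle.load(open('pics/w5.pkl','rb'))
print(ray(c,(180+442/2.8,60+217/2.4),.064))
print(delta([.5213,-.0877,.17],-1.74)); rows([.5213,-.0877,.17],-1.74,7)
E
```

```text
[ 0.52077365 -0.08696167  0.064     ]
[array([-270.1,    3.1,  -87.1]), array([-0.0028, -0.0008,  0.0381])]
[-38.6, 0.4, -12.4] [-0.0004, -0.0001, 0.0054]
[-38.6, 0.7, -12.4] [-0.0004, -0.0001, 0.0054]
[-38.6, 0.9, -12.4] [-0.0004, -0.0001, 0.0054]
[-38.6, 1.1, -12.4] [-0.0004, -0.0001, 0.0054]
[-38.6, 1.3, -12.4] [-0.0004, -0.0001, 0.0054]
[-38.6, 1.5, -12.4] [-0.0004, -0.0001, 0.0054]
[-38.6, 1.7, -12.4] [-0.0004, -0.0001, 0.0054]
```

Request:
play_rows:
  increments:
    - [0,0,0,-30,0,0,0.005]
    - [0,-20,0,-30,0,0,0.005]
    - [0,-40,1,-22,0,0,0.005]
    - [0,-45,1,0,0,0,0.005]
    - [0,-45,1,0,0,0,0.005]
    - [0,-45,1,0,0,0,0.005]
    - [0,-35,1,0,0,0,0.005]
    - [0,-20,0,0,0,0,0]

```text
clock: 20.5
tool_pos: [0.525, -0.104, 0.1731]
eef_rot: [-0.644, 0.765, -0.006, 0.003]
contact_force: [0.9, -0.2, -1.0]
opening: 0.227
```

```bash
python3 - <<'E'
from h import *
r.snapshot('top');st();print(delta([.5212,-.0876,.16],-1.74))
E
```

```text
t 20.55 pos [ 0.5258 -0.1008  0.173 ] yaw -1.7396 z [ 0.013 -0.003 -1.   ] F [ 1.08  2.1  -1.44] M [0.244 0.038 0.022] op 0.2294 q [ 0.024  0.667  0.128  1.925 -0.151  0.545 -1.486]
[array([-12.3,   6.9,  12.9]), array([-0.0134, -0.0005,  0.0004])]
```

Request:
play_rows:
  increments:
    - [0,-5,3,0,-0.007,0,0]
    - [0,-5,3,6,-0.006,0,0]
    - [0,-1,0.5,6,0,0,0]
    - [0,0,0,0,0,0,0]
    - [0,0,0,0,0,0,0]
    - [0,0,0,0,0,0,0]
    - [0,0,0,0,0,0,0]
    - [0,0,0,0,0,0,0]

```text
clock: 21.55
tool_pos: [0.5204, -0.0927, 0.1608]
eef_rot: [-0.643, 0.766, -0.001, -0.001]
contact_force: [-0.0, -0.2, -0.6]
opening: 0.232
```

```bash
python3 - <<'E'
from h import *
st();print(delta([.5212,-.0876,.11],-1.74));im,c=shot('wrist','w9')
cv2.imwrite('pics/w9z.png',cv2.resize(im[100:310,190:450],None,fx=3,fy=2.8,interpolation=cv2.INTER_CUBIC))
E
```

```text
t 21.55 pos [ 0.5204 -0.0927  0.1608] yaw -1.7452 z [-0.    -0.003 -1.   ] F [-0.   -0.19 -0.65] M [ 0.089  0.06  -0.008] op 0.2322 q [ 0.009  0.685  0.129  1.943 -0.158  0.523 -1.5  ]
[array([-5.3,  0.1, 50.8]), array([-0.0005, -0.0029, -0.0052])]
```

View pics/w9z.png

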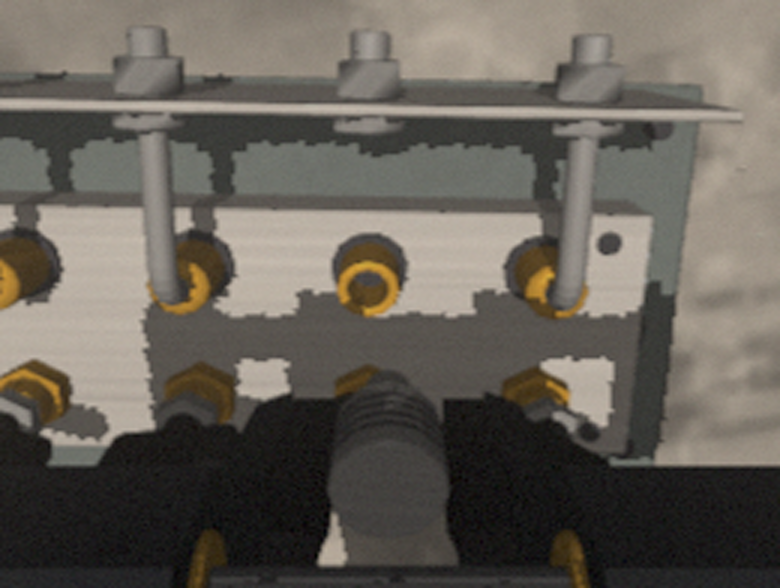

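```bash
python3 - <<'E'
from h import *
import pickle
L=lambda n:pickle.load(open(f'pics/{n}.pkl','rb'))
print(ray(L('w9'),(312.7,202.9),.064))
print(tri([(L('w2'),(367.7,129.9)),(L('w3b'),(365.4,154.3)),(L('w9'),(312.7,202.9))]))
im=cv2.imread('pics/w9.png')[170:290,270:360];cv2.imwrite('pics/w9y.png',cv2.resize(im,None,fx=6,fy=5,interpolation=cv2.INTER_CUBIC))
c=L('w9')
s=r.get_state();T=s['tool_pos'];R=Ro.from_quat(s['eef_rot'])
for z in (-.021,-.001,.025,.005): print(z,proj(c,T+R.apply([0,0,z])))
E
```

```text
[ 0.5206528  -0.08825789  0.064     ]
(array([ 0.52087326, -0.08790513,  0.06407553]), [np.float64(0.00018496244807188067), np.float64(0.0003825957979682921), np.float64(0.00040790073847404965)])
-0.021 (np.float64(316.94047090078277), np.float64(273.0317386368456))
-0.001 (np.float64(317.2082462879268), np.float64(254.10335251301564))
0.025 (np.float64(317.4745472910776), np.float64(235.27918698173238))
0.005 (np.float64(317.27669408308793), np.float64(249.26494555577537))
```

View pics/w9y.png

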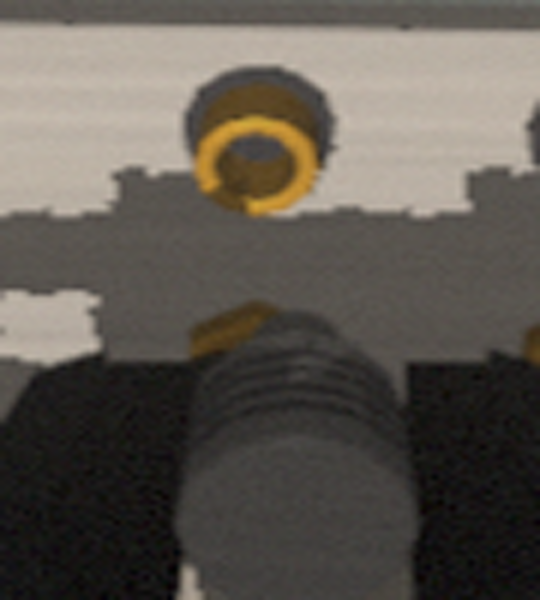

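```bash
python3 - <<'E'
from h import *
st();print(delta([.5210,-.0877,.1],-1.745))
E
```

```text
t 21.6 pos [ 0.5204 -0.0927  0.1608] yaw -1.7451 z [ 0.    -0.003 -1.   ] F [ 0.18 -0.19 -0.66] M [ 0.076  0.049 -0.008] op 0.2303 q [ 0.009  0.685  0.129  1.943 -0.158  0.523 -1.5  ]
[array([-5.2,  0.3, 60.8]), array([-0.0005, -0.0029, -0.0001])]
```

```bash
python3 - <<'E'
from h import *
import pickle
s=r.get_state();R0=Ro.from_quat(s["eef_rot"])
for c in (r.get_calibration("wrist"),pickle.load(open('pics/w9.pkl','rb'))):
    C=-np.array(c["R"]).T@c["t"]
    print("cam in tool",R0.inv().apply(C-s["tool_pos"]), "axes in tool",(np.array(c["R"])@R0.as_matrix()).round(4).tolist())
E
```

```text
cam in tool [ 0.00107668 -0.07622429 -0.14674147] axes in tool [[1.0, -0.0003, 0.0007], [0.0005, 0.9538, -0.3004], [-0.0006, 0.3004, 0.9538]]
cam in tool [ 0.00109004 -0.07622194 -0.1467363 ] axes in tool [[1.0, -0.0003, 0.0007], [0.0005, 0.9538, -0.3004], [-0.0006, 0.3004, 0.9538]]
```

```bash
python3 - <<'E'
from h import *
import pickle
def chk(n,T,yaw,z):
    c=pickle.load(open(f'pics/{n}.pkl','rb'));C=-np.array(c["R"]).T@c["t"]
    # tool rot from camera axes (fixed mount)
    A=np.array([[1,0,0],[0,.954,-.3],[0,.3,.954]]); Rt=np.array(c["R"]).T@A
    print(n,"cam in tool by cam rot",(Rt.T@(C-np.array(T))).round(4),"world err", (C-(np.array(T)+Rt@[0,-.076,-.1467])).round(4),"yawcam",np.arctan2(Rt[1,0],Rt[0,0]).round(4),yaw,Rt[:,2].round(4),z)
chk('w1',[.4892,-.424,.2344],.043,[-.008,.003])
chk('w2',[.471,-.1482,.2342],-.0086,[-.005,.008])
chk('w3',[.4753,-.1225,.1791],-.1236,[.004,-.005])
chk('w3b',[.4753,-.1225,.1791],-.1236,[.004,-.005])
chk('w4',[.4761,-.0696,.113],-.1354,[.003,.004])
chk('w6',[.4905,-.3526,.1622],-1.6906,[.009,0])
chk('w7',[.4893,-.3571,.0636],-1.7017,[.003,-.002])
chk('w9',[.5204,-.0927,.1608],-1.7451,[0,-.003])
E
```

```text
w1 cam in tool by cam rot [-0.0018 -0.0774 -0.1468] world err [-0.0019  0.0013  0.0001] yawcam 0.0434 0.043 [-0.0073  0.0026 -1.    ] [-0.008, 0.003]
w2 cam in tool by cam rot [-0.0018 -0.0772 -0.1467] world err [-0.0018  0.0012  0.    ] yawcam -0.0082 -0.0086 [-0.0048  0.0074 -1.    ] [-0.005, 0.008]
w3 cam in tool by cam rot [-0.0017 -0.077  -0.1468] world err [-0.0016  0.0012  0.0001] yawcam -0.1232 -0.1236 [ 0.0041 -0.0049 -1.    ] [0.004, -0.005]
w3b cam in tool by cam rot [-0.0017 -0.077  -0.1468] world err [-0.0016  0.0012  0.    ] yawcam -0.1233 -0.1236 [ 0.0041 -0.0049 -1.    ] [0.004, -0.005]
w4 cam in tool by cam rot [-0.0017 -0.077  -0.1468] world err [-0.0016  0.0012  0.0001] yawcam -0.1351 -0.1354 [ 0.0038  0.0034 -1.    ] [0.003, 0.004]
w6 cam in tool by cam rot [ 0.0009 -0.0761 -0.1468] world err [ 0.     -0.0009  0.0001] yawcam -1.6902 -1.6906 [ 8.9e-03  6.0e-04 -1.0e+00] [0.009, 0]
w7 cam in tool by cam rot [ 0.0009 -0.0762 -0.1468] world err [ 0.     -0.0009  0.    ] yawcam -1.7014 -1.7017 [ 0.0031 -0.0015 -1.0001] [0.003, -0.002]
w9 cam in tool by cam rot [ 0.001  -0.0761 -0.1468] world err [-0.    -0.001  0.   ] yawcam -1.7448 -1.7451 [-3.0000e-04 -2.1000e-03 -1.0001e+00] [0, -0.003]
```

Request:
play_rows:
  increments:
    - [0,-2.5,0,0,0,-0.002,0]
    - [0,-2,0,0,0,-0.001,0]
    - [0,-1,0,10,0,0,0]
    - [0,0,0,15,0,0,0]
    - [0,0,0,15,0,0,0]
    - [0,0,0,12,0,0,0]
    - [0,0,0,4,0,0,0]
    - [0,0,0,0,0,0,0]

```text
clock: 22.6
tool_pos: [0.5208, -0.0866, 0.0996]
eef_rot: [-0.643, 0.766, 0.001, -0.0]
contact_force: [0.2, -0.3, 0.5]
opening: 0.227
```

```bash
python3 - <<'E'
from h import *
st();print(delta([.5210,-.0873,.1],-1.745));im,c=shot('wrist','w10')
cv2.imwrite('pics/w10z.png',cv2.resize(im[170:290,260:380],None,fx=5,fy=5,interpolation=cv2.INTER_CUBIC))
E
```

```text
t 22.6 pos [ 0.5208 -0.0866  0.0996] yaw -1.7449 z [-0.002  0.001 -1.   ] F [ 0.22 -0.34  0.49] M [-0.009 -0.01   0.009] op 0.2271 q [ 0.022  0.789  0.093  1.978 -0.178  0.384 -1.492]
[array([ 0.7, -0.3, -0.4]), array([0.0017, 0.0004, 0.0001])]
```

View pics/w10z.png

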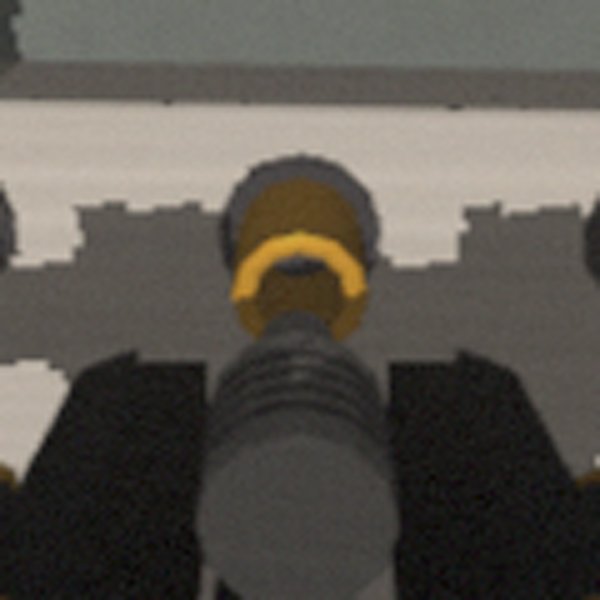

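```bash
python3 - <<'E'
import numpy as np
A=np.array([[1,0,0],[0,.9538,-.3004],[0,.3004,.9538]])
f,cx,cy=287.12,319.0,202.806
def pr(X,m):
    p=A@(np.array(X)-m);return f*p[0]/p[2]+cx,f*p[1]/p[2]+cy
for my in (-.076,-.0779):
    m=np.array([0,my,-.1467])
    pts=lambda y0,rad,z:min(pr([rad*np.cos(a),y0+rad*np.sin(a),z],m)[1] for a in np.linspace(0,2*np.pi,73))
    bot=lambda y0,rad,z:max(pr([rad*np.cos(a),y0+rad*np.sin(a),z],m)[1] for a in np.linspace(0,2*np.pi,73))
    for d in (0,-.001,-.002,-.003):
        print(my,d,"stem tip top row",min(pts(d,.0045,.025),pts(d,.005,.024)),"headtop rows",pts(d,.0105,-.021),bot(d,.0105,-.021),"collar top edge",pts(d,.0095,.0356),"bot",bot(d,.0095,.0356))
print("seen stem",170+312/5,"collar top",170+233/5,"head top",170+435/5,170+600/5)
E
```

```text
-0.076 0 stem tip top row 228.44212692504908 headtop rows 253.64667158247192 290.8713417153571 collar top edge 215.63951011692595 bot 241.34580221679545
-0.076 -0.001 stem tip top row 226.99439215442246 headtop rows 251.78995170306328 289.17189423896076 collar top edge 214.2445508122439 bot 240.02955373545743
-0.076 -0.002 stem tip top row 225.54191840003713 headtop rows 249.92520467480082 287.4654185899078 collar top edge 212.84525476138757 bot 238.70933059812586
-0.076 -0.003 stem tip top row 224.08468235501624 headtop rows 248.05237832930908 285.7518710796803 collar top edge 211.4416017093062 bot 237.38511477426295
-0.0779 0 stem tip top row 231.17984989737042 headtop rows 257.15250943680314 294.08108420257236 collar top edge 218.27805705436182 bot 243.83578825549247
-0.0779 -0.001 stem tip top row 229.74105552825566 headtop rows 255.31089901760038 292.3948711755963 collar top edge 216.8912822129281 bot 242.5270423339971
-0.0779 -0.002 stem tip top row 228.29756604115255 headtop rows 253.46135933871307 290.70171199780157 collar top edge 215.5002087653612 bot 241.21435571655462
-0.0779 -0.003 stem tip top row 226.8493584166224 headtop rows 251.60383907918518 289.00156365985873 collar top edge 214.10481669395875 bot 239.89771057789557
seen stem 232.4 collar top 216.6 head top 257.0 290.0
```

```bash
python3 - <<'E'
from h import *
im,c=shot('wrist','w11')
st()
z=im[205:300,290:350].astype(float)
z=np.clip((z/255)**.5*255*1.1,0,255).astype('uint8')
cv2.imwrite('pics/w11z.png',cv2.resize(z,None,fx=6,fy=6,interpolation=cv2.INTER_NEAREST))
for col in (316,318,320,322): print(col,[(205+i,tuple(int(v) for v in im[205+i,col][::-1])) for i in range(4,60,1)] if col==320 else '')
E
```

```text
t 22.7 pos [ 0.5211 -0.0866  0.1001] yaw -1.7448 z [-0.001  0.001 -1.   ] F [-0.09 -0.37 -0.92] M [0.026 0.009 0.019] op 0.2329 q [ 0.022  0.788  0.093  1.978 -0.178  0.384 -1.492]
316 
318 
320 [(209, (92, 70, 37)), (210, (92, 71, 35)), (211, (93, 71, 36)), (212, (93, 71, 38)), (213, (91, 71, 38)), (214, (93, 71, 37)), (215, (93, 69, 37)), (216, (139, 112, 44)), (217, (195, 154, 57)), (218, (208, 156, 57)), (219, (194, 144, 57)), (220, (154, 117, 56)), (221, (95, 82, 65)), (222, (74, 69, 68)), (223, (55, 53, 50)), (224, (38, 41, 39)), (225, (59, 50, 33)), (226, (71, 55, 35)), (227, (71, 54, 25)), (228, (71, 53, 28)), (229, (68, 51, 24)), (230, (74, 56, 29)), (231, (66, 51, 25)), (232, (59, 53, 48)), (233, (54, 52, 51)), (234, (60, 55, 54)), (235, (53, 52, 50)), (236, (64, 59, 58)), (237, (71, 70, 65)), (238, (66, 64, 58)), (239, (58, 57, 53)), (240, (50, 46, 45)), (241, (66, 65, 60)), (242, (74, 71, 68)), (243, (54, 51, 50)), (244, (65, 61, 60)), (245, (74, 67, 69)), (246, (47, 46, 41)), (247, (41, 37, 37)), (248, (51, 46, 46)), (249, (52, 52, 49)), (250, (41, 37, 35)), (251, (45, 45, 41)), (252, (54, 54, 51)), (253, (55, 54, 49)), (254, (56, 54, 50)), (255, (55, 51, 51)), (256, (61, 57, 54)), (257, (72, 70, 68)), (258, (72, 70, 69)), (259, (70, 67, 66)), (260, (69, 67, 64)), (261, (66, 64, 62)), (262, (70, 67, 64)), (263, (69, 67, 64)), (264, (68, 67, 65))]
322
```

View pics/w11z.png

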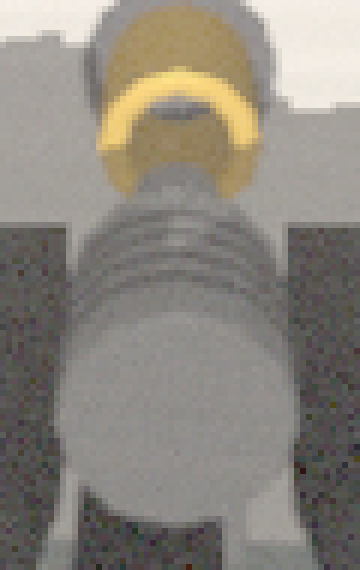

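```bash
python3 - <<'E'
from h import *
import pickle
L=lambda n:pickle.load(open(f'pics/{n}.pkl','rb'))
c=L('w11')
s=r.get_state();R=Ro.from_quat(s['eef_rot']);T=s['tool_pos']
def intool(P): return (R.inv().apply(P-T)*1000).round(2)
a=ray(c,(320,215.8),.064);print("collar far edge centre",intool(a),"->centre y",intool(a)[1]+9.5)
h1=ray(c,(319.5,256.5),.121);h2=ray(c,(319.5,292),.121);print("head",intool(h1),intool(h2),"mid",(intool(h1)+intool(h2))/2)
for z,rr in ((.0751,4.),(.0751,4.5),(.0766,5)):
    q=ray(c,(320,231.6),z);print("stem end",intool(q)[1]+rr)
# from w9: collar
im=cv2.imread('pics/w9.png')
im9=im[180:220,295:332];cv2.imwrite('pics/w9x.png',cv2.resize(im9,None,fx=14,fy=14,interpolation=cv2.INTER_NEAREST))
E
```

```text
collar far edge centre [ 1.66 -9.32 36.12] ->centre y 0.17999999999999972
head [  1.26  -9.09 -20.88] [  1.28  11.02 -20.87] mid [  1.27    0.965 -20.875]
stem end 1.48
stem end 1.98
stem end 1.8399999999999999
```

View pics/w9x.png

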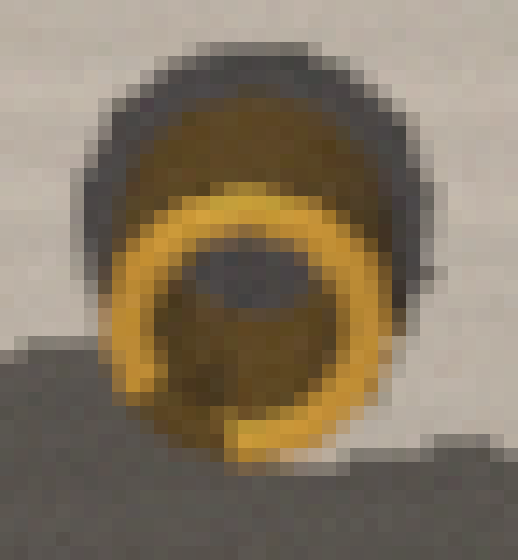

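Request:
play_rows:
  increments:
    - [0,0,-0.6,0,0,0,0]
    - [0,0,-0.4,0,0,0,0]
    - [0,0,0,0,0,0,0]
    - [0,0,0,4,0,0,0]
    - [0,0,0,4,0,0,0]
    - [0,0,0,3,0,0,0]
    - [0,0,0,2,0,0,0]
    - [0,0,0,0,0,0,0]

```text
clock: 23.7
tool_pos: [0.5228, -0.0869, 0.0871]
eef_rot: [-0.643, 0.766, -0.0, 0.001]
contact_force: [-0.6, 0.5, -0.8]
opening: 0.229
```

```bash
python3 - <<'E'
from h import *
st();im,c=shot('wrist','w12')
z=im[195:300,285:355].astype(float)
z=np.clip((z/255)**.5*255*1.1,0,255).astype('uint8')
cv2.imwrite('pics/w12z.png',cv2.resize(z,None,fx=5,fy=5,interpolation=cv2.INTER_CUBIC))
E
```

```text
t 23.7 pos [ 0.5228 -0.0869  0.0871] yaw -1.7448 z [ 0.001  0.    -1.   ] F [-0.64  0.51 -0.82] M [ 0.031  0.031 -0.03 ] op 0.229 q [ 0.026  0.812  0.086  1.98  -0.181  0.356 -1.489]
```

View pics/w12z.png

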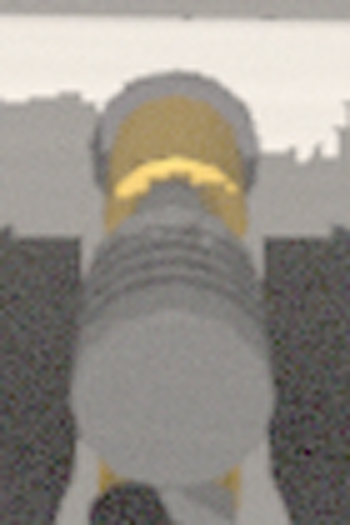

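```bash
python3 - <<'E'
from h import *
import pickle
im=cv2.imread('pics/w12.png');c=pickle.load(open('pics/w12.pkl','rb'))
z=im[210:250,300:340].astype(float);z=np.clip((z/255)**.5*255*1.1,0,255).astype('uint8')
cv2.imwrite('pics/w12y.png',cv2.resize(z,None,fx=14,fy=14,interpolation=cv2.INTER_NEAREST))
st()
s=r.get_state();R=Ro.from_quat(s['eef_rot']);T=s['tool_pos']
def intool(P): return (R.inv().apply(P-T)*1000).round(2)
for row in (226,227): print(row,intool(ray(c,(320,row),.064))[1]+9.5)
for row in (256.5,257.5): print("head far",intool(ray(c,(320,row),T[2]+.021))[1]+10.5)
for row in (290,291,292): print("head near",intool(ray(c,(320,row),T[2]+.021))[1]-10.5)
E
```

```text
t 23.75 pos [ 0.5229 -0.0869  0.0872] yaw -1.7448 z [ 0.001  0.    -1.   ] F [-0.07 -0.79 -1.16] M [0.017 0.04  0.05 ] op 0.2287 q [ 0.026  0.812  0.086  1.98  -0.181  0.356 -1.489]
226 2.3099999999999996
227 2.99
head far 1.3499999999999996
head far 1.8900000000000006
head near -0.7300000000000004
head near -0.14000000000000057
head near 0.4499999999999993
```

View pics/w12y.png

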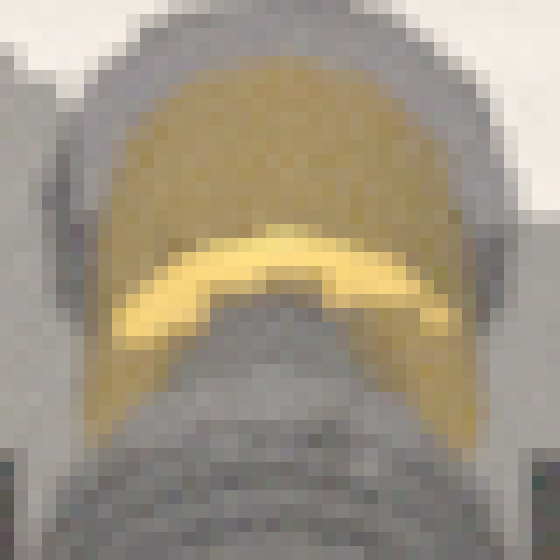

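Request:
play_rows:
  increments:
    - [0,0,0.6,0,0,0,0]
    - [0,0,0.5,0,0,0,0]
    - [0,0,0,0,0,0,0]
    - [0,0,0,0,0,0,0]
    - [0,0,0,0,0,0,0]
    - [0,0,0,0,0,0,0]
    - [0,0,0,0,0,0,0]
    - [0,0,0,0,0,0,0]

```text
clock: 24.75
tool_pos: [0.522, -0.0867, 0.0876]
eef_rot: [-0.643, 0.766, -0.001, 0.001]
contact_force: [0.1, -0.5, -0.9]
opening: 0.229
```

```bash
python3 - <<'E'
from h import *
st();im,c=shot('wrist','w13')
z=im[210:250,300:340].astype(float);z=np.clip((z/255)**.5*255*1.1,0,255).astype('uint8')
cv2.imwrite('pics/w13y.png',cv2.resize(z,None,fx=14,fy=14,interpolation=cv2.INTER_NEAREST))
E
```

```text
t 24.75 pos [ 0.522  -0.0867  0.0876] yaw -1.7447 z [ 0.002  0.    -1.   ] F [ 0.11 -0.51 -0.87] M [ 0.054  0.028 -0.043] op 0.2286 q [ 0.026  0.81   0.086  1.983 -0.181  0.353 -1.489]
```

View pics/w13y.png

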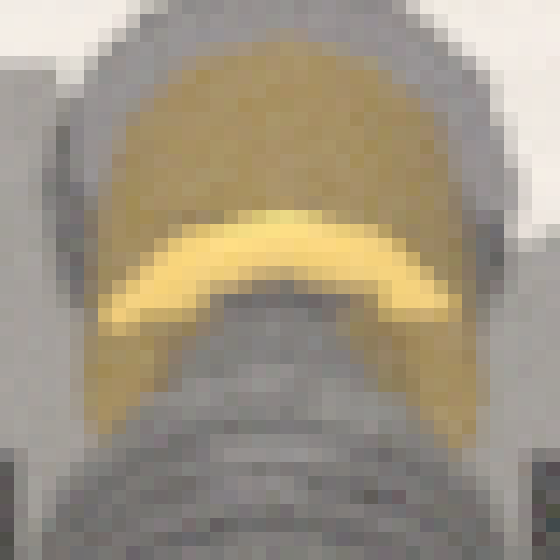

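Request:
play_rows:
  increments:
    - [0,0,0,2,0,0,0]
    - [0,0,0,2,0,0,0]
    - [0,0,0,2,0,0,0]
    - [0,0,0,2,0,0,0]
    - [0,0,0,0,0,0,0]
    - [0,0,0,0,0,0,0]
    - [0,0,0,0,0,0,0]
    - [0,0,0,0,0,0,0]

```text
clock: 25.8
tool_pos: [0.522, -0.0867, 0.0789]
eef_rot: [-0.643, 0.766, -0.001, 0.001]
contact_force: [0.3, 0.2, -0.9]
opening: 0.233
```

```bash
python3 - <<'E'
from h import *
st()
E
```

```text
t 25.8 pos [ 0.522  -0.0867  0.0789] yaw -1.7448 z [ 0.002  0.    -1.   ] F [ 0.3   0.21 -0.85] M [0.097 0.065 0.019] op 0.2331 q [ 0.029  0.826  0.081  1.986 -0.183  0.335 -1.488]
```

Down 9 mm with no force, so the stem is in the bore. Now the rest of the way, to about TCP 0.068.

Request:
play_rows:
  increments:
    - [0,0,0,3,0,0,0]
    - [0,0,0,3,0,0,0]
    - [0,0,0,2,0,0,0]
    - [0,0,0,2,0,0,0]
    - [0,0,0,1,0,0,0]
    - [0,0,0,1,0,0,0]
    - [0,0,0,0,0,0,0]
    - [0,0,0,0,0,0,0]

```text
clock: 26.8
tool_pos: [0.5223, -0.0867, 0.0697]
eef_rot: [-0.643, 0.766, -0.001, 0.002]
contact_force: [-0.6, 0.0, -0.3]
opening: 0.228
```

```bash
python3 - <<'E'
from h import *
st();im,c=shot('wrist','w14')
z=im[170:300,260:380].astype(float);z=np.clip((z/255)**.5*255*1.1,0,255).astype('uint8')
cv2.imwrite('pics/w14y.png',cv2.resize(z,None,fx=4,fy=4,interpolation=cv2.INTER_NEAREST))
E
```

```text
t 26.8 pos [ 0.5223 -0.0867  0.0697] yaw -1.7452 z [ 0.004  0.001 -1.   ] F [-0.58  0.03 -0.34] M [ 0.029  0.089 -0.001] op 0.2283 q [ 0.033  0.842  0.075  1.99  -0.185  0.312 -1.486]
```

View pics/w14y.png

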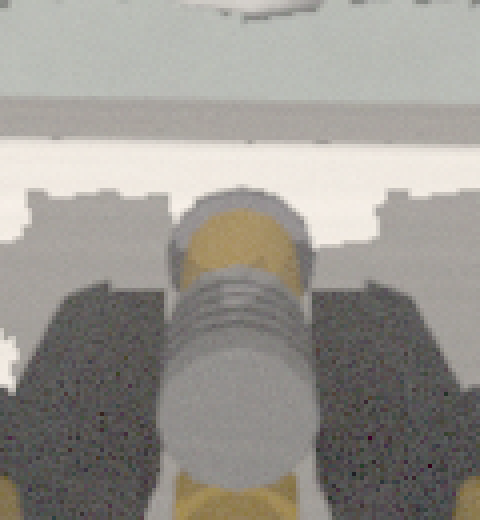

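Request:
play_rows:
  increments:
    - [0,0,0,1.5,0,0,0]
    - [0,0,0,1.5,0,0,0]
    - [0,0,0,1.5,0,0,0]
    - [0,0,0,1.5,0,0,0]
    - [0,0,0,1.5,0,0,0]
    - [0,0,0,1.5,0,0,0]
    - [0,0,0,1.5,0,0,0]
    - [0,0,0,1.5,0,0,0]

```text
clock: 27.85
tool_pos: [0.5224, -0.0868, 0.0694]
eef_rot: [-0.642, 0.766, -0.002, 0.004]
contact_force: [-3.4, 0.8, 17.3]
opening: 0.225
```

```bash
python3 - <<'E'
from h import *
st()
E
```

```text
t 27.85 pos [ 0.5224 -0.0868  0.0694] yaw -1.7467 z [ 0.009  0.002 -1.   ] F [-3.37  0.8  17.29] M [0.212 0.701 0.026] op 0.2245 q [ 0.037  0.842  0.071  1.994 -0.187  0.303 -1.485]
```

Request:
play_rows:
  increments:
    - [0,0,0,0,0,0,0]
    - [0.15,0,0,-0.3,0,0,0]
    - [0.35,0,0,0,0,0,0]
    - [0.35,0,0,0,0,0,0]
    - [0.35,0,0,0,0,0,0]
    - [0.35,0,0,0,0,0,0]
    - [0.35,0,0,-5,0,0,0]
    - [0.35,0,0,-10,0,0,0]

```text
clock: 28.85
tool_pos: [0.5217, -0.0867, 0.0844]
eef_rot: [-0.642, 0.766, -0.001, 0.004]
contact_force: [-1.2, 1.0, -0.6]
opening: 0.351
```

```bash
python3 - <<'E'
from h import *
st()
E
```

```text
t 28.85 pos [ 0.5217 -0.0867  0.0844] yaw -1.7465 z [ 0.007  0.002 -1.   ] F [-1.24  0.97 -0.59] M [ 0.076  0.027 -0.062] op 0.3511 q [ 0.032  0.815  0.079  1.989 -0.184  0.337 -1.487]
```

Request:
play_rows:
  increments:
    - [0.35,0,0,-15,0,0,0]
    - [0.35,0,0,-20,0,0,0]
    - [0.35,0,0,-20,0,0,0]
    - [0.35,0,0,-20,0,0,0]
    - [0.35,0,20,-10,0,0,0]
    - [0.35,0,20,0,0,0,0]
    - [0.35,0,10,0,0,0,0]
    - [0.35,0,0,0,0,0,0]

```text
clock: 29.85
tool_pos: [0.4729, -0.0784, 0.1802]
eef_rot: [-0.642, 0.767, -0.005, 0.007]
contact_force: [0.4, 0.8, -0.1]
opening: 0.346
```

```bash
python3 - <<'E'
from h import *
st();im,c=shot('wrist','w15')
z=im[60:300,190:450]
cv2.imwrite('pics/w15y.png',cv2.resize(z,None,fx=3,fy=2.5,interpolation=cv2.INTER_CUBIC))
im,c=shot('scene','s15');cv2.imwrite('pics/s15z.png',cv2.resize(im[150:340,270:480],None,fx=3,fy=3,interpolation=cv2.INTER_CUBIC))
E
```

```text
t 29.85 pos [ 0.4729 -0.0784  0.1802] yaw -1.747 z [ 0.018  0.001 -1.   ] F [ 0.36  0.81 -0.05] M [ 0.077 -0.005 -0.023] op 0.3465 q [-0.008  0.6    0.122  2.082 -0.166  0.451 -1.505]
```

View pics/w15y.png

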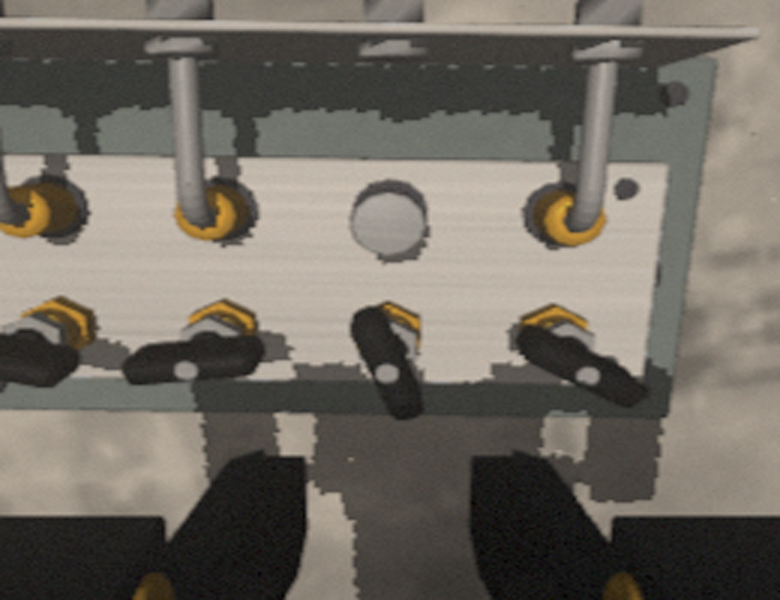

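View pics/s15z.png

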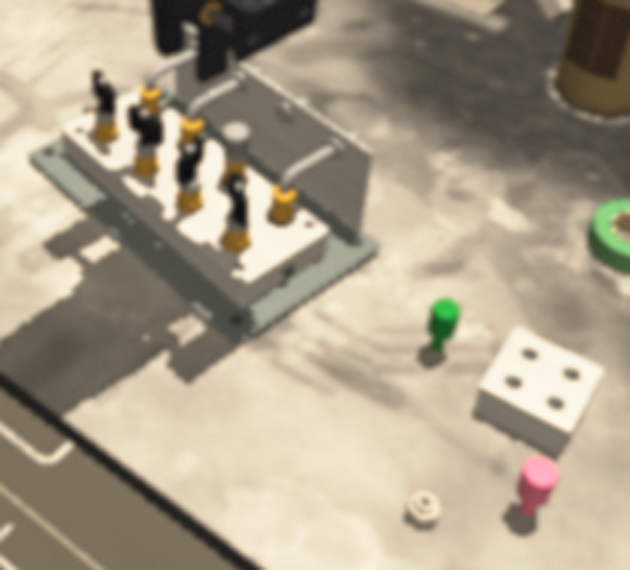

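The plug stands upright with its head on the collar, at (319, 149) in the wrist view. The knob bar is still at its set angle, and the neighbours, nut and block have not moved. Handing in.

```bash
python3 - <<'E'
from h import *
print(r.finish_job())
E
```

```text
the job is handed in; nothing more can be done
None
```

I shut the valve of the open line, put the steel plug home in its socket, and handed the job in at about 30 s on the clock. `finish_job` gives no verdict, so the points below are my own checks.

- **Valve:** I turned the third knob clockwise until the moment jumped from about 0.05 to 0.2 N m, then 0.16 rad more. The measured turning puts it 0.16 to 0.33 rad past first contact, and the torque suggests about 0.25 rad (14°). The allowed band is 0.10 to 0.40 rad. In the last picture the bar was still at the angle where I left it.
- **Plug:** It went in freely, then stopped with 17 N of push at the height where the head rests on the collar (about 0.5 mm above the computed value). The last views show it upright and released.
- **Surroundings:** The neighbouring knobs and the nut look unmoved in the last views. The spanner was outside the final pictures, but the arm never went near it. The gripper was clear and touching nothing.
- **Disagreement:** The wrist camera's calibration differed from the arm's own position reading by about 2 mm. My first port estimates were about 1 mm out, so I corrected the plug's position by eye at the socket mouth before pushing it in.

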